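# Set a sine plate on a setting-block stack

## Robot

A 6-joint arm with a two-finger parallel gripper is mounted at the origin on the work surface. World frame = base frame: x ahead of the robot, y to its left, z up, the work surface at z = 0. Lengths are in m, angles in degrees, forces in N, time in s.
With the tool pointing down it reaches from about 0.3 to 0.75 m from the base axis. Payload 8.5 kg.
Tool frame: the origin (TCP) lies on the centre line of the jaws, within the pads' length; the fingertips stand 17 mm ahead of it and the grasp point (between the pads) lies 2 mm behind it; z points along the fingers, y is the direction in which the jaws open and shut (so a half turn about z gives the same grasp; the last joint's range is limited). The gripper opens to 85 mm and grips with 20 to 120 N. Pads are 22 mm wide; open, the fingers measure 114 mm over their backs; the gripper's body (76 mm by 85 mm) begins 54 mm behind the grasp point. The pads swing forward as they close: fully open they stand 13 mm farther back than shut.
Start: joints at [53.096, 21.807, 74.336, -0, 83.858, -12.336], TCP at [0.229, 0.5, 0.248] pointing down, gripper open.
Joint ranges: [-178.18, 178.18], [-50.72, 133.34], [12.68, 142.11], [-81.47, 261.47], [9.98, 163.14], [-165.26, 165.26]. Speed limits (degrees/s): [136.94, 136.94, 180, 180, 180, 180].

## Interface

Orientations are given as a 3x3 rotation matrix whose columns are the frame's x, y, z axes.
In Python, from rig import env, imaging, close_job gives the robot as it stands.
- The arm moves only by the tool step_arm, never from a script. Its argument "steps" is one flat list of numbers, 7 for each row, row after row: the opening, from 0 (shut) to 1 (fully open), then the shift along the tool's x, y, z as a fraction of full scale, then the turn, a rotation vector about the tool's x, y, z as a fraction of full scale. A call has 1 to 10 rows; each row is the pose to reach, as a shift and turn from the pose commanded when the call began, along the tool's axes at that moment; what a row does not reach only later rows make up. Full scale, the value 1, is 0.3 m for a shift and 45 degrees for a turn. A row lasts 1/10 s, in which the tool goes at most 50 mm and 8.59 degrees, less where a joint would pass 70% of its speed; a pose out of reach is approached as far as the arm can. A call with a number of a shift or a turn outside -1 to 1 is refused whole. A call with a gripper value outside its range is refused whole. The fingers move at their own pace and stop on an object; "grip_force" is the grip in N (left out, the last holds). Time passes only in rows, so rows that repeat a pose let the fingers close. It gives the time, the measured TCP pose, the force and the opening at its end, in the units of the state.
- env.observe(): the state, without advancing time (a new reading comes with each control period).
- imaging.get_image(name): name is "scene" or "top" or "wrist"; returns (picture, depth): 480x640x3 uint8, blue, green, red; 480x640 float32, m along the optical axis (not along the pixel's ray), 0 where there is no reading.
- imaging.get_calibration(name): a dict with "camera_matrix" (3x3 intrinsics, pixels), "world_from_camera" (4x4, takes a point from camera to world coordinates). Camera axes: x right, y down, z forward; pixel columns grow to the right and rows downward; lengths in m; the calibration is good to about 2 mm. The wrist camera is an equidistant fisheye: a pixel r from the principal point sees the ray r / f radians off the axis. A picture is of the moment at which its call begins: read the wrist's pose just before it. get_calibration takes no time and is no camera call; for the wrist camera it gives the pose at the moment of the call.
- close_job(): hands the job in, once; it reports no verdict.
Trained networks look in the newest picture that a camera, given by its name, has taken for a name from the list of things; names that differ only in an ending like _2 or _b are one class to them, and where a whole thing is asked for, a point or a joint stands for the part that bears it (a point fixed in the world has none). Each returns a list of dicts, best first, with "score" (0 to 1); they miss things now and then, are a little off and sometimes report something else, mostly with a low value. They report only what shows in the picture. A call takes as long as a camera call.
- imaging.spot_in(camera, target): "pixel" ([column, row] in pixels, amid what is visible of it).
- imaging.regions_of(camera, target): "mask" (480x640 bool, what is visible of it) and "pixel" ([column, row] in pixels, amid what is visible of it).
- imaging.pinpoint(camera, target): "pixel" ([column, row] in pixels: a listed point, or the origin of a listed thing).
The state is a dict: "time_s": time; "q": joint angles; "qvel": joint speeds; "joint_efforts": joint torques, N m; "position": TCP position; "tool_rot": TCP orientation; "ft_force": force on the tool from outside, world axes, zero at the start; "wrist_torque": the same for the moment, N m; "grip_width": finger opening in m.
Only numpy, scipy, OpenCV 4.12 (cv2) and the standard library are available. Lean on these libraries where they do the work, as an engineer would, in place of code of your own. Each camera call takes 0.05 s, during which the arm holds its last target.

## Task

Set the sine plate to the angle of a 70 mm stack: raise the plate by its black ball knob until it stays well up, put the green 30 mm block squarely on the white mark of the base, stand the yellow 40 mm block squarely on top of it, then gently bring the plate down until its roller rests on the yellow block, and let go. Leave the red and blue blocks and everything else on the bench where they are.

Things in the scene. Friction and masses are not known exactly. Their poses are not given: they have to be found in the camera images.
- sine_plate (a joint): Tilt of the sine plate (rad): 0 = level on its base, grows as the front (knob) end rises, stop at 0.75. The hinge is stiff: the plate stays where it is left; about 6 N up at the knob raises it, 2 to 4 N down lowers it. On a stack of height H it reads asin(H / 200 mm): 0.358 for 70 mm. Raised, it overhangs the mark: to place blocks there the tool must lean away from the hinge by 25 to 45 degrees.
- hinge (a point): Middle of the plate's hinge axis, 50 mm above the bench, at one end of the fixed dark steel base (260 long x 100 wide x 40 mm high, its middle 100 mm in front of the hinge; cheeks at the hinge 116 mm over all, 65 mm high). Axes as the base: x from the front (knob end) to the hinge, y along the hinge axis, z up.
- ball_knob (a point): Centre of the black ball knob, 26 mm diameter, on a 10 mm thick stem, 46 mm ahead of the middle of the plate's front edge. At tilt 0 it is 258 mm in front of the hinge axis and 12 mm above it. Axes turn with the plate: x towards the hinge, y along the hinge axis. Pinched from its two y sides it turns between the fingers as the plate tilts.
- roller (a point): Middle of the steel roller under the plate's front (20 mm diameter, 80 mm long, parallel to the hinge), 200 mm from the hinge axis; at tilt 0 it touches the base. The plate is 90 mm wide, 14 mm thick (5 to 19 mm above the line from hinge axis to roller axis), its front edge 212 mm from the hinge axis. It weighs 0.6 kg. Axes turn with the plate.
- pad (a point): Centre of the white mark (46 x 40 mm) on top of the base, at the level of the base's top, 40 mm above the bench and 188 mm in front of the hinge, on the base's centre line: where the stack stands. Axes as the base.
- green_block (a point): Centre of the green block: 40 mm along x, 28 mm along y, 30 mm high; about 0.16 kg. Stands on its base with z up.
- yellow_block (a point): Centre of the yellow block: 40 mm along x, 34 mm along y, 40 mm high; about 0.16 kg. Stands on its base with z up.
- red_block (a point): Centre of the red block, 40 x 28 x 20 mm high; not needed, leave alone.
- blue_block (a point): Centre of the blue block, 40 x 34 x 50 mm high; not needed, leave alone.
- green: The green block; origin at the centre of its underside.
- yellow: The yellow block; origin at the centre of its underside.
- bottle: Yellow bottle, 60 mm diameter, 150 mm tall, origin under its centre; leave alone.
- jar: Amber jar, 56 mm diameter, 70 mm tall, origin under its centre; leave alone.
- beaker: Glass beaker, 64 mm diameter, 85 mm tall, origin under its centre; leave alone.
- wrench: Steel wrench, 140 mm long, lying on the bench in front of the robot; leave alone.
- tray: Orange tray, 90 x 70 x 22 mm high, origin under its centre; leave alone.

How it is judged (in metres and radians):
On the way, in this order (a step that is already met when the one before it is completed fails the run):
1. the plate is raised well up (over 0.6 rad) and let go (value of joint sine_plate above 0.6 rad and contact force between the fingers and sine_plate below 0.05 N), for 0.2 s.
2. the green block stands squarely on the white mark, released, with the plate still up (horizontal distance between green_block and pad below 0.01 m and z of green in the frame of pad between -0.003 and 0.003 m and angle between green's own z axis and vertical below 0.06 rad and angle between the x axis of green and the x axis of pad, either way round below 0.15 rad and contact force between the fingers and green below 0.05 N and value of joint sine_plate above 0.5 rad), for 0.2 s.
3. the yellow block stands squarely on the green one, released, with the plate still up (horizontal distance between green_block and pad below 0.01 m and z of green in the frame of pad between -0.003 and 0.003 m and angle between each of green, yellow's own z axis and vertical below 0.06 rad and angle between the x axis of each of green, yellow and the x axis of pad, either way round below 0.15 rad and horizontal distance between yellow_block and pad below 0.012 m and horizontal distance between yellow_block and green_block below 0.01 m and z of yellow in the frame of pad between 0.027 and 0.033 m and contact force between the fingers and yellow below 0.05 N and value of joint sine_plate above 0.5 rad), for 0.2 s.
4. the plate's roller rests on the yellow block (value of joint sine_plate between 0.343 and 0.37 rad and contact force between sine_plate and yellow above 0.2 N), for 0.2 s.
At the end, for the whole second after the job is handed in: Green block on the base within 10 mm of the mark's centre, yellow on it within 10 mm of green's centre and 12 mm of the mark's, both upright and square (0.15 rad) with the base; plate at 0.343 to 0.370 rad, its roller bearing on the yellow block; all at rest and released (all of step 4 and horizontal distance between green_block and pad below 0.01 m and z of green in the frame of pad between -0.003 and 0.003 m and angle between each of green, yellow's own z axis and vertical below 0.06 rad and angle between the x axis of each of green, yellow and the x axis of pad, either way round below 0.15 rad and horizontal distance between yellow_block and pad below 0.012 m and horizontal distance between yellow_block and green_block below 0.01 m and z of yellow in the frame of pad between 0.027 and 0.033 m and linear speed of each of green, yellow below 0.01 m/s and velocity of joint sine_plate between -0.02 and 0.02 rad/s); the robot touches nothing.
It fails at once if a bystander is moved by more than 20 mm (distance of any of red_block, blue_block, bottle, jar, beaker, wrench, tray from where it was at the start of the episode above 0.02 m).
It fails at once if the plate is forced hard on the stack (over 45 N) (contact force between sine_plate and yellow above 45 N).
It also fails if it takes over 72 s, if anything falls off the work surface, if the arm or the gripper's body presses on something with over 40 N, if the wrist force passes 120 N, or if a joint passes its speed limit or range.

## Working session

There is one attempt and no reset: what is moved stays moved. The work goes in short steps, Python scripts to look and compute and a tool call to move; the robot and the scene stay as the last step left them, time stands still between calls to the robot, and variables do not carry over. Pictures are saved under pics/ and viewed, and the job is handed in when it is done.

Besides the shell and the picture viewer there is one more tool, called after "Request:" as name(argument=value, ...) on one line, values as JSON. step_arm: Moves the arm, as the interface text tells. Shift numbers are shares of 0.3 m and turn numbers shares of 45 degrees, none past 1 either way. Its arguments: {"type":"object","properties":{"steps":{"type":"array","items":{"type":"number"}},"grip_force":{"type":"number"}},"required":["steps"]}

```bash
mkdir -p pics; ls; cat > h.py <<'E'
import numpy as np, cv2
from rig import env, imaging, close_job
def snap(n,f):
    im,d=imaging.get_image(n); cv2.imwrite('pics/'+f,im); return im,d
def px2w(cam,px,d,cal=None):
    c=cal or imaging.get_calibration(cam);K=np.array(c['camera_matrix']);T=np.array(c['world_from_camera'])
    u,v=px
    p=np.array([(u-K[0,2])/K[0,0]*d,(v-K[1,2])/K[1,1]*d,d,1]); return (T@p)[:3]
def ray_z(cam,px,z):
    c=imaging.get_calibration(cam);K=np.array(c['camera_matrix']);T=np.array(c['world_from_camera'])
    r=T[:3,:3]@np.linalg.solve(K,[px[0],px[1],1]);o=T[:3,3]
    return o+r*(z-o[2])/r[2]
E
python3 - <<'E'
from h import *
np.set_printoptions(precision=4,suppress=True)
s=env.observe(); print(s)
for n in ['scene','top']:
    im,d=snap(n,n+'0.png'); print(n,imaging.get_calibration(n))
    for t in ['hinge','ball_knob','roller','pad','green_block','yellow_block','red_block','blue_block','bottle','jar','beaker','wrench','tray']:
        r=imaging.pinpoint(n,t)
        for q in r[:2]:
            u,v=q['pixel']; dd=d[min(479,max(0,int(round(v)))),min(639,max(0,int(round(u))))]
            print(n,t,round(q['score'],2),np.round([u,v],1),px2w(n,(u,v),dd))
E
```

```text
pics
{'time_s': 0.0, 'q': array([ 53.0959,  21.8417,  74.388 ,   0.0006,  83.8604, -12.3364]), 'qvel': array([ 0.0182, -0.0326,  0.0383, -0.05  , -0.0446,  0.0615]), 'joint_efforts': array([ -0.0037, -44.847 , -23.127 ,  -0.0004,   0.005 ,  -0.    ]), 'position': array([0.2285, 0.5   , 0.2477]), 'tool_rot': array([[-0.9095,  0.4158, -0.001 ],
       [ 0.4158,  0.9095, -0.0012],
       [ 0.0003, -0.0015, -1.    ]]), 'ft_force': array([ 0.0164, -0.4548, -0.0539]), 'wrist_torque': array([0.0116, 0.0338, 0.0165]), 'grip_width': 0.08519351115138821}
scene {'camera_matrix': array([[596.6294,   0.    , 328.4949],
       [  0.    , 596.6294, 246.8245],
       [  0.    ,   0.    ,   1.    ]]), 'world_from_camera': array([[ 0.0247,  0.8009, -0.5983,  1.633 ],
       [ 0.9997, -0.0245,  0.0084, -0.0335],
       [-0.008 , -0.5983, -0.8012,  1.5254],
       [ 0.    ,  0.    ,  0.    ,  1.    ]])}
scene hinge 0.83 [379.  248.5] [0.5607 0.1343 0.0748]
scene ball_knob 0.96 [297.1 256.3] [ 0.6028 -0.1118  0.1031]
scene ball_knob 0.24 [270.8 233.6] [ 0.436  -0.2033  0.0018]
scene roller 0.84 [314.3 26
[... 1559 characters left out ...]
5.8] [ 0.4203 -0.3329  0.0296]
top green_block 0.34 [318.8 325.6] [ 0.403  -0.0155  0.0024]
top yellow_block 0.53 [442.7 240.5] [ 0.5935 -0.306   0.0373]
top red_block 0.81 [152.4 319.3] [0.4256 0.3681 0.0188]
top blue_block 0.82 [160.4 256.4] [0.5679 0.3426 0.0499]
top bottle 0.58 [101.2 284.5] [0.5059 0.4677 0.0675]
top jar 0.76 [523.8 242.5] [ 0.462  -0.0087  1.1661]
top jar 0.37 [421.6 178.2] [ 0.75   -0.2711  0.0048]
top beaker 0.56 [422.4 177.5] [ 0.7517 -0.2731  0.005 ]
top wrench 0.72 [317.6 321.5] [ 0.4128 -0.0129  0.0097]
top wrench 0.26 [457.2 312.9] [ 0.427  -0.3324  0.0311]
top tray 0.86 [396.9 313.1] [ 0.4284 -0.1986  0.0056]
top tray 0.5 [422.8 180.4] [ 0.744  -0.2733  0.0068]
```

View pics/scene0.png

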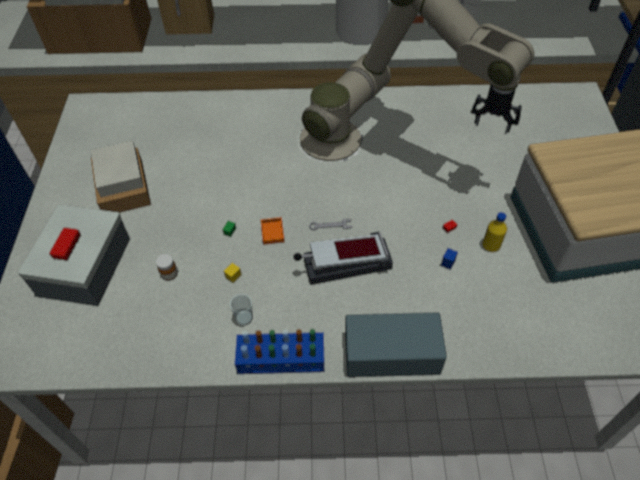

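View pics/top0.png

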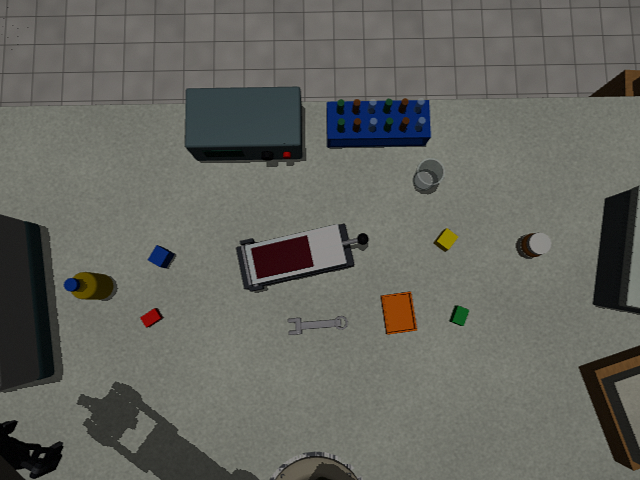

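```bash
python3 - <<'E'
from h import *
np.set_printoptions(precision=4,suppress=True)
out={}
for n in ['scene','top']:
    im,d=imaging.get_image(n)
    c=imaging.get_calibration(n);K=c['camera_matrix'];T=c['world_from_camera']
    v,u=np.mgrid[:480,:640]
    P=np.stack([(u-K[0,2])/K[0,0]*d,(v-K[1,2])/K[1,1]*d,d],-1)@T[:3,:3].T+T[:3,3]
    np.savez(f'{n}.npz',im=im,d=d,P=P)
    for t in ['green_block','yellow_block','red_block','blue_block','sine_plate','ball_knob','wrench','tray','beaker','jar','bottle']:
        r=imaging.regions_of(n,t)
        for q in r[:2]:
            m=q['mask'];X=P[m]; X=X[X[:,2]<0.5]
            if len(X)<5: continue
            hsv=im[m].mean(0)
            print(n,t,round(q['score'],2),m.sum(),q['pixel'],'med',np.median(X,0),'zmax',np.percentile(X[:,2],[10,90]),'bgr',hsv.round())
E
python3 - <<'E'
import cv2
for n,(x,y,w,h) in {'scene':(210,200,260,130),'top':(130,160,400,180)}.items():
    im=cv2.imread(f'pics/{n}0.png')[y:y+h,x:x+w]
    cv2.imwrite(f'pics/{n}0c.png',cv2.resize(im,(800,int(h*800/w)),interpolation=cv2.INTER_CUBIC))
E
```

```text
scene green_block 0.7 551 [243.3, 305.2] med [ 0.742  -0.2714  0.0566] zmax [0.0207 0.0853] bgr [116. 119. 109.]
scene green_block 0.42 148 [230.3, 228.9] med [ 0.4286 -0.3366  0.0298] zmax [0.0125 0.0356] bgr [52. 91. 39.]
scene yellow_block 0.75 261 [235.1, 270.9] med [ 0.6058 -0.3116  0.0365] zmax [0.0065 0.0451] bgr [ 43. 118. 130.]
scene yellow_block 0.64 229 [331.9, 222.3] med [ 0.4104 -0.0006  0.0097] zmax [0.0041 0.0159] bgr [116. 116. 113.]
scene red_block 0.47 116 [450.9, 222.3] med [0.4361 0.3759 0.0218] zmax [0.0101 0.0272] bgr [ 31.  35. 129.]
scene blue_block 0.67 220 [447.5, 256.6] med [0.5814 0.3484 0.0483] zmax [0.0195 0.0567] bgr [95. 51. 27.]
scene sine_plate 0.58 2088 [347.6, 248.3] med [0.5747 0.0338 0.0849] zmax [0.0728 0.0942] bgr [ 94.  92. 102.]
scene ball_knob 0.84 1948 [345.1, 247.8] med [0.5751 0.035  0.0852] zmax [0.0743 0.0941] bgr [ 93.  90. 102.]
scene wrench 0.78 272 [325.9, 222.1] med [ 0.4108 -0.0139  0.0089] zmax [0.0024 0.0153] bgr [116. 117. 114.]
scene wrench 0.56 120 [449.7, 225.3] med [0.4364 0.3759 0.0217] zmax [0.009  0.0272] bgr [ 33.  37. 
[... 1406 characters left out ...]
13 [443.5, 239.8] med [ 0.5948 -0.3111  0.0389] zmax [0.0187 0.0425] bgr [  4. 103. 116.]
top tray 0.63 1287 [399.0, 311.9] med [ 0.4311 -0.2006  0.0048] zmax [0.0011 0.0213] bgr [ 10.  62. 131.]
top beaker 0.89 758 [426.1, 174.9] med [ 0.7534 -0.2788  0.0502] zmax [0.0055 0.0845] bgr [83. 86. 83.]
top jar 0.72 695 [532.2, 244.3] med [ 0.5779 -0.5027  0.0669] zmax [0.0223 0.072 ] bgr [80. 86. 90.]
top jar 0.18 1062 [86.6, 285.1] med [0.5028 0.4818 0.0972] zmax [0.0267 0.1479] bgr [16. 46. 51.]
top bottle 0.73 361 [159.4, 257.6] med [0.5681 0.3437 0.0481] zmax [0.0198 0.0515] bgr [78. 31. 10.]
top bottle 0.68 1039 [88.8, 284.7] med [0.5029 0.482  0.0973] zmax [0.031  0.1476] bgr [15. 46. 51.]
```

View pics/scene0c.png

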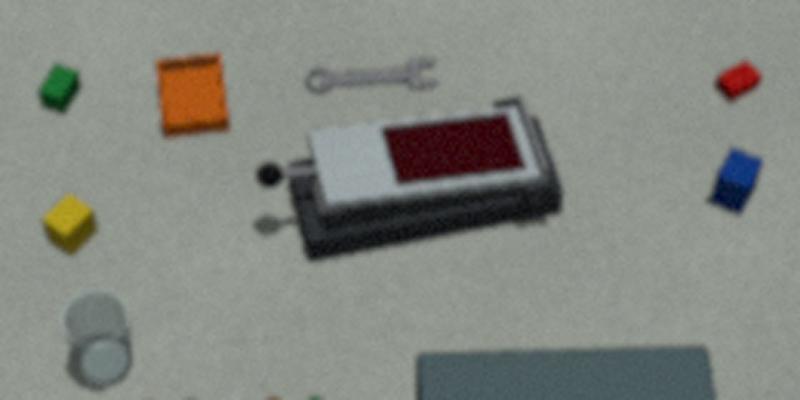

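View pics/top0c.png

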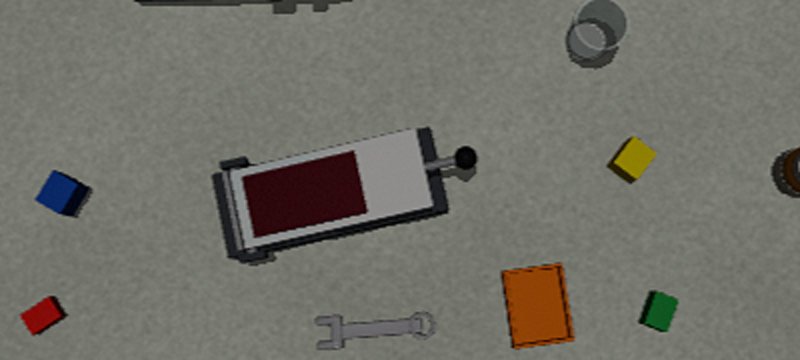

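```bash
cat >> h.py <<'E'
import json,os
from scipy.spatial.transform import Rotation as Rn
np.set_printoptions(precision=4,suppress=True)
def load():
    if os.path.exists('cmd.json'):
        c=json.load(open('cmd.json')); return np.array(c['p']),np.array(c['R'])
    s=env.observe(); return np.array([0.229,0.5,0.248]),np.array([[-0.9095,0.4158,0],[0.4158,0.9095,0],[0,0,-1.]])
def save(p,R): json.dump({'p':list(map(float,p)),'R':np.array(R).tolist()},open('cmd.json','w'))
def resync():
    s=env.observe(); save(s['position'],s['tool_rot'])
def done(row): # row of 6 typed fractions -> update commanded
    p,R=load(); row=np.array(row,float)
    save(p+R@(row[:3]*0.3), R@Rn.from_rotvec(np.radians(row[3:]*45)).as_matrix())
def plan(p1,R1,digits=3):
    p,R=load()
    f=np.r_[R.T@(np.array(p1)-p)/0.3, np.degrees(Rn.from_matrix(R.T@R1).as_rotvec())/45]
    n=max(np.linalg.norm(f[:3])*300/50,np.linalg.norm(f[3:])*45/8.59)
    return np.round(f,digits),n
def Rtool(yaw_deg,lean_deg=0,sgn=1):
    """tool y at world yaw angle; lean about tool y. lean>0 : tool z tilts toward tool +x"""
    a=np.radians(yaw_deg); y=np.array([np.cos(a),np.sin(a),0]); z=np.array([0,0,-1.]); x=np.cross(y,z)
    R=np.stack([x,y,z],1)
    return R@Rn.from_rotvec([0,np.radians(lean_deg),0]).as_matrix()
E
python3 - <<'E'
from h import *
R=Rtool(10.4); print(R)
print(plan([0.375,0.25,0.30],Rtool(40)))
save([0.375,0.25,0.30],Rtool(40)); print(plan([0.5,0,0.32],Rtool(10.4)))
os.remove('cmd.json')
E
```

```text
[[-0.1805  0.9836  0.    ]
 [ 0.9836  0.1805  0.    ]
 [ 0.      0.     -1.    ]]
(array([-0.789, -0.556, -0.173,  0.   ,  0.   ,  0.565]), np.float64(5.883084091197065))
(array([-0.906, -0.216, -0.067,  0.   ,  0.   ,  0.658]), np.float64(5.604462507680821))
```

Request:
step_arm(steps=[1, -0.789, -0.556, -0.173, 0, 0, 0.565, 1, -0.789, -0.556, -0.173, 0, 0, 0.565, 1, -0.789, -0.556, -0.173, 0, 0, 0.565, 1, -0.789, -0.556, -0.173, 0, 0, 0.565, 1, -0.789, -0.556, -0.173, 0, 0, 0.565, 1, -0.789, -0.556, -0.173, 0, 0, 0.565, 1, -0.789, -0.556, -0.173, 0, 0, 0.565])

```text
time_s: 3.3
position: [0.377, 0.2467, 0.3012]
tool_rot: [[-0.638, 0.77, 0.002], [0.77, 0.638, -0.0], [-0.002, 0.002, -1.0]]
ft_force: [-0.3, 1.2, 0.3]
grip_width: 0.0854
```

```bash
python3 - <<'E'
from h import *
done([-0.789,-0.556,-0.173,0,0,0.565]); print(load()); print(plan([0.5,-0.02,0.32],Rtool(10.4)))
E
```

```text
(array([0.3749, 0.2499, 0.2999]), array([[-0.6429,  0.766 ,  0.    ],
       [ 0.766 ,  0.6429,  0.    ],
       [ 0.    ,  0.    , -1.    ]]))
(array([-0.957, -0.259, -0.067,  0.   ,  0.   ,  0.658]), np.float64(5.962821108011325))
```

Request:
step_arm(steps=[1, -0.957, -0.259, -0.067, 0, 0, 0.658, 1, -0.957, -0.259, -0.067, 0, 0, 0.658, 1, -0.957, -0.259, -0.067, 0, 0, 0.658, 1, -0.957, -0.259, -0.067, 0, 0, 0.658, 1, -0.957, -0.259, -0.067, 0, 0, 0.658, 1, -0.957, -0.259, -0.067, 0, 0, 0.658, 1, -0.957, -0.259, -0.067, 0, 0, 0.658, 1, -0.957, -0.259, -0.067, 0, 0, 0.658])

```text
time_s: 4.1
position: [0.4997, -0.0199, 0.3199]
tool_rot: [[-0.179, 0.984, -0.001], [0.984, 0.179, 0.001], [0.001, -0.001, -1.0]]
ft_force: [0.3, 0.4, 0.3]
grip_width: 0.0852
```

```bash
python3 - <<'E'
from h import *
done([-0.957,-0.259,-0.067,0,0,0.658]); print(load())
s=env.observe();print(s['position'],s['tool_rot'],s['q'])
c=imaging.get_calibration('wrist')
im,d=snap('wrist','w1.png'); print(c)
np.savez('w1.npz',im=im,d=d,K=c['camera_matrix'],T=c['world_from_camera'])
E
```

```text
(array([ 0.5 , -0.02,  0.32]), array([[-0.1805,  0.9836,  0.    ],
       [ 0.9836,  0.1805,  0.    ],
       [ 0.    ,  0.    , -1.    ]]))
[ 0.4997 -0.0199  0.3199] [[-0.1792  0.9838 -0.0009]
 [ 0.9838  0.1792  0.0006]
 [ 0.0008 -0.0007 -1.    ]] [-15.8814  14.2336  73.7056   0.0211  92.1189 -26.2026]
{'camera_matrix': array([[371.6483,   0.    , 319.7642],
       [  0.    , 371.6483, 241.739 ],
       [  0.    ,   0.    ,   1.    ]]), 'world_from_camera': array([[ 0.9837,  0.1717,  0.0533,  0.4871],
       [ 0.1798, -0.9381, -0.296 ,  0.056 ],
       [-0.0009,  0.3007, -0.9537,  0.4458],
       [ 0.    ,  0.    ,  0.    ,  1.    ]])}
```

View pics/w1.png

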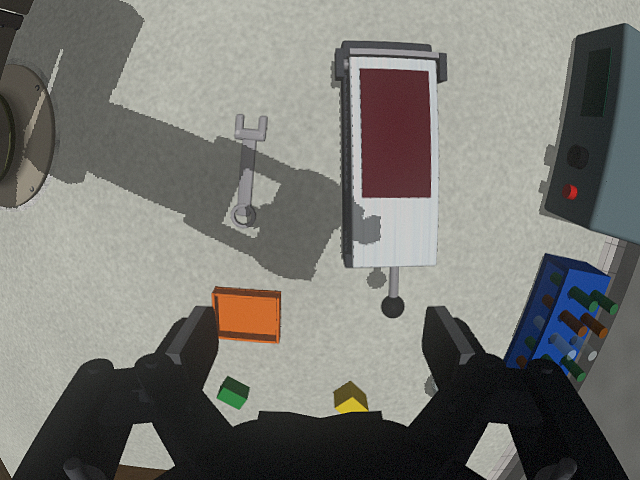

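```bash
cat >> h.py <<'E'
def fray(K,u,v):
    u=np.asarray(u,float);v=np.asarray(v,float)
    x=(u-K[0,2])/K[0,0];y=(v-K[1,2])/K[1,1];r=np.hypot(x,y)+1e-12
    return np.stack([np.sin(r)*x/r,np.sin(r)*y/r,np.cos(r)],-1)
def wcloud(d,K,T):
    v,u=np.mgrid[:480,:640]; R=fray(K,u,v); P=R/R[...,2:]*d[...,None]
    return P@T[:3,:3].T+T[:3,3]
E
python3 - <<'E'
from h import *
z=np.load('w1.npz');P=wcloud(z['d'],z['K'],z['T']);im=z['im']
np.save('Pw1.npy',P)
for n,(u,v) in dict(knob=(392,305),fl=(352,262),fr=(432,261),hl=(354,64),hr=(434,64),redfl=(364,196),redfr=(429,196),cheekl=(341,65),cheekr=(443,65),g=(236,385),y=(350,388),bench=(300,300),bench2=(500,150),wr=(245,190)).items():
    print(n,P[v,u])
# plane fit of plate
m=np.zeros((480,640),bool);m[75:255,358:430]=1
X=P[m];c=X.mean(0);U=np.linalg.svd(X-c)[2];nrm=U[2]*np.sign(U[2][2]);print('plane',c,nrm,np.degrees(np.arccos(nrm[2])),np.std((X-c)@nrm))
hz=-nrm[:2]/np.linalg.norm(nrm[:2]);print('uphill',hz,np.degrees(np.arctan2(hz[1],hz[0])))
# plate edge per row: 
crop=im[30:330,320:460];cv2.imwrite('pics/w1c.png',cv2.resize(crop,None,fx=2.6 if 0 else 1.9,fy=1.9,interpolation=cv2.INTER_CUBIC))
crop=im[360:420,200:390];cv2.imwrite('pics/w1d.png',cv2.resize(crop,None,fx=4,fy=4,interpolation=cv2.INTER_CUBIC))
E
```

```text
knob [ 0.5934 -0.1055  0.102 ]
fl [ 0.5432 -0.0696  0.0909]
fr [ 0.6265 -0.0535  0.0917]
hl [0.5083 0.1272 0.069 ]
hr [0.5885 0.1471 0.0696]
redfl [ 0.5414 -0.001   0.0874]
redfr [0.6064 0.0121 0.0879]
cheekl [0.4959 0.1242 0.0657]
cheekr [0.5995 0.1499 0.0651]
g [ 0.4276 -0.3252  0.0111]
y [ 0.5945 -0.288   0.0209]
bench [ 0.5007 -0.1666  0.0015]
bench2 [ 0.7181  0.0812 -0.0005]
wr [ 0.4109 -0.0318  0.0073]
plane [0.5648 0.0354 0.0848] [0.8685 0.2112 0.4485] 63.35087557167453 0.02021609092595676
uphill [-0.9717 -0.2363] -166.33075819636832
```

View pics/w1c.png

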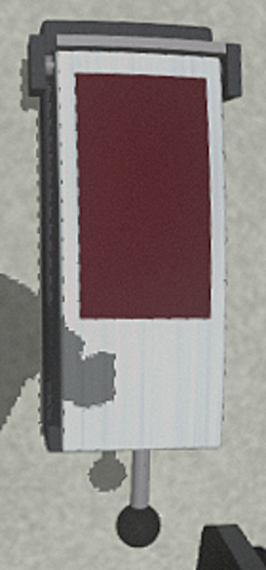

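View pics/w1d.png

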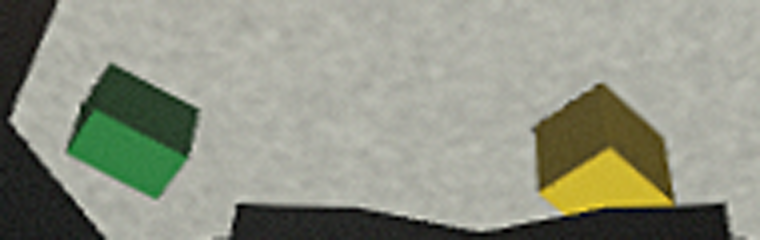

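```bash
python3 - <<'E'
from h import *
P=np.load('Pw1.npy')
z=np.load('w1.npz')
m=np.zeros((480,640),bool);m[80:250,360:428]=1;m&=z['d']>0
X=P[m]
for k in range(5):
    A=np.c_[X[:,:2],np.ones(len(X))];co=np.linalg.lstsq(A,X[:,2],rcond=None)[0]
    r=X[:,2]-A@co; X=X[np.abs(r)<max(0.004,2.5*r.std()) if k<2 else np.abs(r)<0.003]
    print(co,r.std(),len(X))
g=co[:2];tilt=np.arctan(np.hypot(*g));hz=g/np.hypot(*g);print('tilt',tilt,'yaw of uphill',np.degrees(np.arctan2(hz[1],hz[0])))
# all points near plane
Q=P.reshape(-1,3);r=Q[:,2]-(Q[:,:2]@co[:2]+co[2])
ok=(np.abs(r)<0.005)&(np.hypot(Q[:,0]-0.565,Q[:,1]-0.035)<0.16)&(z['d'].ravel()>0)
lab=ok.reshape(480,640).astype(np.uint8);lab=cv2.morphologyEx(lab,cv2.MORPH_OPEN,np.ones((5,5)))
n,L,st,ce=cv2.connectedComponentsWithStats(lab);i=1+np.argmax(st[1:,4]);M=L==i;print(st[i])
H=P[M][:,:2].astype(np.float32);rect=cv2.minAreaRect(H*1000);print(rect,cv2.boxPoints(rect))
vis=z['im'].copy();vis[M]=vis[M]//2+np.array([0,120,0],np.uint8);cv2.imwrite('pics/w1m.png',vis[20:330,310:480])
# blocks
hsv=cv2.cvtColor(z['im'],cv2.COLOR_BGR2HSV)
for n in ['top','scene']:
    t=np.load(n+'.npz');hs=cv2.cvtColor(t['im'],cv2.COLOR_BGR2HSV)
    for nm,lo,hi,h,c in [('green',(45,90,30),(80,255,255),.03,(.425,-.333)),('yellow',(22,120,50),(35,255,255),.04,(.596,-.311))]:
        mm=(cv2.inRange(hs,lo,hi)>0)&(np.hypot(t['P'][...,0]-c[0],t['P'][...,1]-c[1])<0.06)
        PP=t['P'][mm]; 
        T=PP[np.abs(PP[:,2]-h)<0.006]
        rc=cv2.minAreaRect((T[:,:2]*1000).astype(np.float32))
        print(n,nm,mm.sum(),len(T),T.mean(0),rc, 'all',cv2.minAreaRect((PP[:,:2]*1000).astype(np.float32)))
E
```

```text
[ 0.0207 -0.0874  0.0744] 0.0011647754084595078 11496
[ 0.0204 -0.0874  0.0746] 0.0011583012797084444 11496
[ 0.0204 -0.0874  0.0746] 0.0011583012797084444 11427
[ 0.0197 -0.0873  0.075 ] 0.0011324526838959095 11426
[ 0.0197 -0.0873  0.075 ] 0.0011321479612496413 11425
tilt 0.0892482975154874 yaw of uphill -77.27379034796881
[  351    65    88   203 16616]
((568.2340698242188, 33.28843688964844), (90.3573989868164, 207.21153259277344), 11.586356163024902) [[503.1673 125.7091]
 [544.7846 -77.2801]
 [633.3008 -59.1323]
 [591.6835 143.8569]]
top green 213 210 [ 0.4215 -0.339   0.0299] ((421.4601135253906, -339.1051025390625), (27.63780975341797, 40.20463943481445), 66.82809448242188) all ((421.4601135253906, -339.1051025390625), (27.63780975341797, 40.20463943481445), 66.82809448242188)
top yellow 262 247 [ 0.5979 -0.3154  0.0398] ((597.9219970703125, -315.630859375), (33.66534423828125, 41.01670455932617), 50.33259582519531) all ((599.9846801757812, -321.4530334472656), (41.188140869140625, 51.913917541503906), 49.602622985839844)
scene green 118 69 [ 0.4259 -0.3363  0.0316] ((425.8171691894531, -337.2347412109375), (27.358470916748047, 38.167457580566406), 70.44232177734375) all ((426.0331726074219, -337.56494140625), (29.2879638671875, 38.627830505371094), 73.6339111328125)
scene yellow 200 114 [ 0.6019 -0.3124  0.0408] ((601.0681762695312, -313.84173583984375), (36.51826858520508, 41.721492767333984), 45.67435073852539) all ((601.4129028320312, -314.1064147949219), (37.47822189331055, 42.045528411865234), 50.86819839477539)
```

View pics/w1m.png

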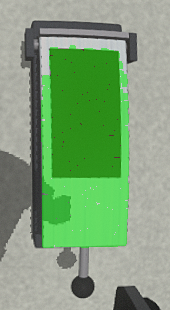

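```bash
cat >> h.py <<'E'
YAW=11.6
HG=np.array([.5469,.1370,.05])
def geo():
    a=np.radians(YAW); f=np.array([np.sin(a),-np.cos(a),0]); return HG,f
def knob(t):
    h,f=geo(); return h+f*(.258*np.cos(t)-.012*np.sin(t))+np.array([0,0,.258*np.sin(t)+.012*np.cos(t)])
def pad():
    h,f=geo(); p=h+f*.188; p[2]=.04; return p
def wproj(K,T,X):
    c=T[:3,:3].T@(np.array(X)-T[:3,3]); th=np.arctan2(np.hypot(c[0],c[1]),c[2]); r=np.hypot(c[0],c[1])
    return K[0,2]+K[0,0]*th*c[0]/r, K[1,2]+K[1,1]*th*c[1]/r
def pproj(cam,X):
    c=imaging.get_calibration(cam);T=c['world_from_camera'];q=T[:3,:3].T@(np.array(X)-T[:3,3]);q=c['camera_matrix']@q;return q[:2]/q[2]
E
python3 - <<'E'
from h import *
z=np.load('w1.npz'); k=knob(.089);print(k,pad())
print('wrist',wproj(z['K'],z['T'],k),'obs 392,307; scene',pproj('scene',k),'obs 297.1,256.3 top',pproj('top',k),'obs 361,240')
R=Rtool(YAW)
p=k+[0,0,.075]; f,n=plan(p,R); print(f,n)
p,RR=load(); 
E
```

```text
[ 0.5984 -0.1137  0.0849] [ 0.5847 -0.0472  0.04  ]
wrist (np.float64(391.6833050266279), np.float64(305.06143888025554)) obs 392,307; scene [296.7835 258.6843] obs 297.1,256.3 top [361.5393 237.4048] obs 361,240
[-0.366  0.266  0.534  0.     0.    -0.027] 4.199720227387568
```

Request:
step_arm(steps=[1, -0.366, 0.26, 0.534, 0, 0, -0.027, 1, -0.366, 0.26, 0.534, 0, 0, -0.027, 1, -0.366, 0.26, 0.534, 0, 0, -0.027, 1, -0.366, 0.26, 0.534, 0, 0, -0.027, 1, -0.366, 0.26, 0.534, 0, 0, -0.027, 1, -0.366, 0.26, 0.7, 0, 0, -0.027, 1, -0.366, 0.26, 0.79, 0, 0, -0.027, 1, -0.366, 0.26, 0.79, 0, 0, -0.027])

```text
time_s: 4.95
position: [0.5945, -0.1113, 0.0811]
tool_rot: [[-0.203, 0.979, -0.006], [0.979, 0.203, 0.003], [0.004, -0.005, -1.0]]
ft_force: [0.0, 0.3, 0.3]
grip_width: 0.0855
```

```bash
python3 - <<'E'
from h import *
done([-0.366,0.26,0.79,0,0,-0.027]); print(load())
s=env.observe();print(s['position'],s['ft_force'])
im,d=snap('wrist','w2.png')
c=imaging.get_calibration('wrist')
np.savez('w2.npz',im=im,d=d,K=c['camera_matrix'],T=c['world_from_camera'])
E
```

```text
(array([ 0.5965, -0.1139,  0.083 ]), array([[-0.2013,  0.9796,  0.    ],
       [ 0.9796,  0.2013,  0.    ],
       [ 0.    ,  0.    , -1.    ]]))
[ 0.5945 -0.1113  0.0811] [0.0069 0.2558 0.2887]
```

View pics/w2.png

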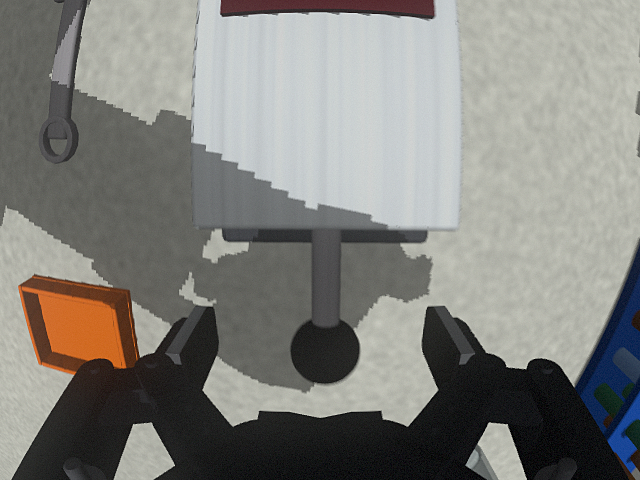

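```bash
python3 - <<'E'
from h import *
z=np.load('w2.npz');T=z['T'];r=T[:3,:3]@fray(z['K'],325,351)
for h in (.08,.085,.09): print(T[:3,3]+r*(h-T[2,3])/r[2])
print(wproj(z['K'],T,knob(.089)))
p=wcloud(z['d'],z['K'],T)
for u,v in [(325,340),(325,351),(325,225),(215,220),(440,220)]: print(u,v,p[v,u])
E
```

```text
[ 0.6014 -0.1227  0.08  ]
[ 0.6007 -0.1194  0.085 ]
[ 0.5999 -0.1161  0.09  ]
(np.float64(322.3369876680464), np.float64(338.25423871655914))
325 340 [ 0.597  -0.1034  0.1023]
325 351 [ 0.5976 -0.1063  0.1047]
325 225 [ 0.5891 -0.0659  0.0953]
215 220 [ 0.5537 -0.0715  0.0952]
440 220 [ 0.6258 -0.0564  0.0952]
```

Request:
step_arm(steps=[0, 0, 0, 0, 0, 0, 0, 0, 0, 0, 0, 0, 0, 0, 0, 0, 0, 0, 0, 0, 0, 0, 0, 0, 0, 0, 0, 0, 0, 0, 0, 0, 0, 0, 0], grip_force=40)

```text
time_s: 5.5
position: [0.5967, -0.1137, 0.084]
tool_rot: [[-0.201, 0.98, 0.002], [0.98, 0.201, -0.0], [-0.001, 0.002, -1.0]]
ft_force: [1.7, 0.8, 1.6]
grip_width: 0.0237
```

```bash
python3 - <<'E'
from h import *
p,R=load()
for t in np.linspace(.105,.70,9)[1:]:
    f,n=plan(p+knob(t)-knob(.105),R); print(round(t,3),f[:3])
E
```

```text
0.179 [ 0.012  0.    -0.063]
0.254 [ 0.029  0.    -0.125]
0.328 [ 0.05   0.    -0.185]
0.402 [ 0.075  0.    -0.244]
0.477 [ 0.105  0.    -0.3  ]
0.551 [ 0.139  0.    -0.355]
0.626 [ 0.177  0.    -0.406]
0.7 [ 0.219  0.    -0.455]
```

Request:
step_arm(steps=[0, 0.012, 0, -0.063, 0, 0, 0, 0, 0.029, 0, -0.125, 0, 0, 0, 0, 0.05, 0, -0.185, 0, 0, 0])

```text
time_s: 5.8
position: [0.5936, -0.099, 0.1388]
tool_rot: [[-0.201, 0.98, 0.001], [0.98, 0.201, 0.0], [0.0, 0.001, -1.0]]
ft_force: [7.4, 1.9, -7.6]
grip_width: 0.0235
```

Request:
step_arm(steps=[0, 0.025, 0, -0.059, 0, 0, 0, 0, 0.055, 0, -0.115, 0, 0, 0, 0, 0.089, 0, -0.17, 0, 0, 0, 0, 0.127, 0, -0.221, 0, 0, 0, 0, 0.169, 0, -0.27, 0, 0, 0, 0, 0.169, 0, -0.27, 0, 0, 0])

```text
time_s: 6.4
position: [0.5834, -0.048, 0.2213]
tool_rot: [[-0.203, 0.979, 0.003], [0.979, 0.203, 0.0], [-0.0, 0.003, -1.0]]
ft_force: [3.8, 2.7, -0.0]
grip_width: 0.0235
```

```bash
python3 - <<'E'
from h import *
done([0.05,0,-0.185,0,0,0]);done([0.169,0,-0.27,0,0,0]); print(load())
s=env.observe();print(s['position'],s['ft_force'])
snap('scene','s3.png')
im=cv2.imread('pics/s3.png')[190:300,210:470];cv2.imwrite('pics/s3c.png',cv2.resize(im,None,fx=3,fy=3))
E
```

```text
(array([ 0.5833, -0.0496,  0.2195]), array([[-0.2013,  0.9796,  0.    ],
       [ 0.9796,  0.2013,  0.    ],
       [ 0.    ,  0.    , -1.    ]]))
[ 0.5834 -0.048   0.2213] [ 3.8402  2.7019 -0.0403]
```

View pics/s3c.png

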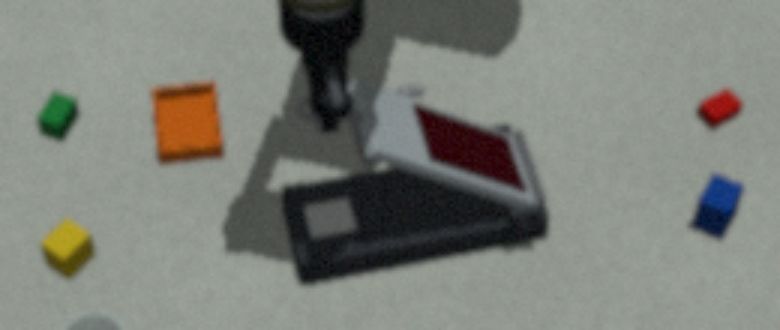

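Request:
step_arm(steps=[1, 0, 0, 0, 0, 0, 0, 1, 0, 0, 0, 0, 0, 0, 1, 0, 0, 0, 0, 0, 0, 1, 0, 0, 0, 0, 0, 0, 1, 0, 0, -0.1, 0, 0, 0, 1, 0, 0, -0.25, 0, 0, 0, 1, -0.1, 0, -0.35, 0, 0, 0, 1, -0.3, 0, -0.35, 0, 0, 0, 1, -0.5, 0, -0.35, 0, 0, 0, 1, -0.5, 0, -0.35, 0, 0, 0])

```text
time_s: 7.45
position: [0.6131, -0.2005, 0.3238]
tool_rot: [[-0.198, 0.98, -0.001], [0.98, 0.198, -0.0], [-0.0, -0.001, -1.0]]
ft_force: [0.4, 0.5, -0.4]
grip_width: 0.0851
```

```bash
python3 - <<'E'
from h import *
done([-0.5,0,-0.35,0,0,0]); print(load())
s=env.observe();print(s['position'],s['ft_force'],s['time_s'])
im,d=snap('wrist','w4.png')
c=imaging.get_calibration('wrist')
np.savez('w4.npz',im=im,d=d,K=c['camera_matrix'],T=c['world_from_camera'])
im,d=imaging.get_image('scene')
for t in ['pad','roller','ball_knob','hinge']:
    r=imaging.pinpoint('scene',t)
    if r: print(t,r[0])
    r=imaging.pinpoint('wrist',t)
    if r: print('w',t,r[0])
print(pproj('scene',pad()))
# white mark segmentation in scene
cv2.imwrite('pics/s4.png',im)
E
```

```text
(array([ 0.6135, -0.1965,  0.3245]), array([[-0.2013,  0.9796,  0.    ],
       [ 0.9796,  0.2013,  0.    ],
       [ 0.    ,  0.    , -1.    ]]))
[ 0.6131 -0.2005  0.3238] [ 0.4103  0.4956 -0.4442] 7.45
pad {'pixel': [317.4, 261.5], 'score': 0.71}
w pad {'pixel': [321.1, 55.7], 'score': 0.94}
roller {'pixel': [328.0, 234.1], 'score': 0.81}
ball_knob {'pixel': [317.7, 224.1], 'score': 0.9}
w ball_knob {'pixel': [321.1, 8.6], 'score': 0.56}
hinge {'pixel': [381.4, 246.7], 'score': 0.97}
[319.4036 263.0827]
```

View pics/w4.png

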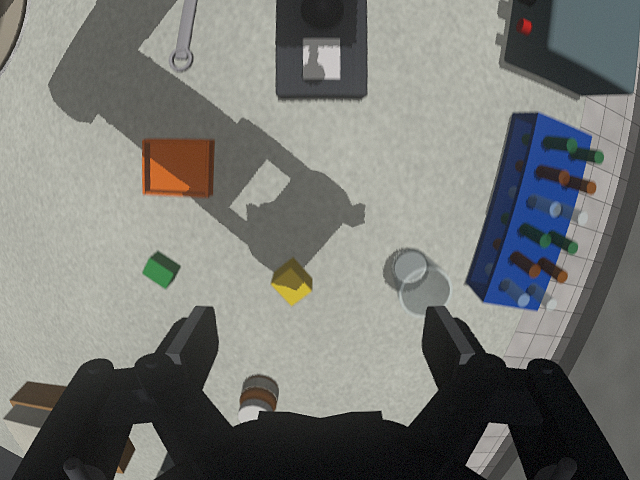

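```bash
python3 - <<'E'
from h import *
z=np.load('w4.npz');im=z['im'];K,T=z['K'],z['T']
def rz(u,v,h):
    r=fray(K,u,v)@T[:3,:3].T; return T[:3,3]+r*((h-T[2,3])/r[...,2])[...,None]
print('mark corners',rz(np.array([303,340.5,303,340.5]),np.array([38,38,80,80]),.04))
print('net pad',rz(np.array([321.1]),np.array([55.7]),.04),'pred',pad())
print('base front corners',rz(np.array([277.,367]),np.array([98,97.]),.04))
cv2.imwrite('pics/w4a.png',cv2.resize(im[0:110,260:380],None,fx=5,fy=5,interpolation=cv2.INTER_CUBIC))
cv2.imwrite('pics/w4b.png',cv2.resize(im[240:315,135:325],None,fx=4,fy=4,interpolation=cv2.INTER_CUBIC))
hs=cv2.cvtColor(im,cv2.COLOR_BGR2HSV)
for nm,lo,hi,h in [('green',(45,90,30),(80,255,255),.03),('yellow',(22,120,40),(35,255,255),.04)]:
    mm=cv2.inRange(hs,lo,hi)>0
    v,u=np.nonzero(mm); k=(v>230)&(v<320)&(u>130)&(u<330);v,u=v[k],u[k];V=hs[v,u,2]
    th=cv2.threshold(V.reshape(-1,1),0,255,cv2.THRESH_OTSU)[0]
    b=V>th
    X=rz(u[b].astype(float),v[b].astype(float),h)
    print(nm,th,b.sum(),len(b),cv2.minAreaRect((X[:,:2]*1000).astype(np.float32)),X.mean(0), 'px',u[b].mean(),v[b].mean())
E
```

```text
mark corners [[ 0.561  -0.0307  0.04  ]
 [ 0.6006 -0.0226  0.04  ]
 [ 0.5705 -0.0777  0.04  ]
 [ 0.61   -0.0697  0.04  ]]
net pad [[ 0.5842 -0.047   0.04  ]] pred [ 0.5847 -0.0472  0.04  ]
base front corners [[ 0.5466 -0.1023  0.04  ]
 [ 0.6419 -0.0819  0.04  ]]
green 118.0 457 500 ((424.9579162597656, -340.467529296875), (25.6093692779541, 37.92157745361328), 67.91193389892578) [ 0.425  -0.3402  0.03  ] px 157.20568927789935 273.03063457330416
yellow 146.0 432 1145 ((601.0953979492188, -316.1798400878906), (33.198997497558594, 38.284271240234375), 51.093788146972656) [ 0.6037 -0.3231  0.04  ] px 292.0138888888889 292.3240740740741
```

View pics/w4a.png

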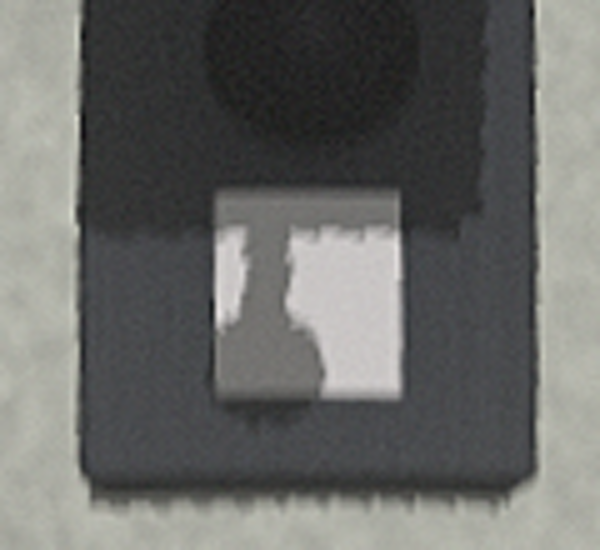

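View pics/w4b.png

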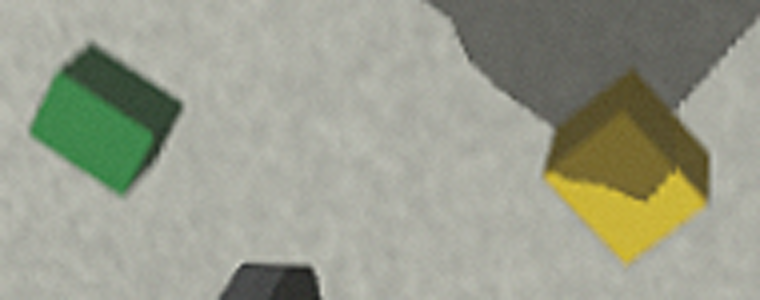

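```bash
cat >> h.py <<'E'
LEAN=38
GREEN=np.array([.4243,-.3395,0]);GY=67.5-180
YEL=np.array([.600,-.316,0]);YY=50.8-180
PAD=np.array([.5853,-.0488,.04])
def tcp_for(c,zg,yaw,lean=LEAN,back=0):
    """grasp point at (c.xy,zg); returns TCP pose"""
    R=Rtool(yaw,lean); return np.array([c[0],c[1],zg])+R[:,2]*(.002-back),R
def show(pr):
    f,n=plan(*pr); print(list(map(float,f)),round(float(n),1))
E
python3 - <<'E'
from h import *
resync_p=env.observe()
print(resync_p['position'],load()[0])
tg=[([.55,-.25,.30],Rtool(-30)),([.48,-.28,.28],Rtool(-70)),tcp_for(GREEN,.027,-100,18,.15),tcp_for(GREEN,.027,GY,LEAN,.09),tcp_for(GREEN,.027,GY)]
for t in tg:
    print(t[0]); f,n=plan(*t);print(list(map(float,f)),n);done(f)
E
rm cmd.json; python3 -c "
from h import *
save([0.6135,-0.1965,0.3245],Rtool(11.6))"
```

```text
[ 0.6131 -0.1953  0.3252] [ 0.6135 -0.1965  0.3245]
[0.55, -0.25, 0.3]
[-0.132, -0.243, 0.082, 0.0, 0.0, 0.925] 4.844160641314797
[0.48, -0.28, 0.28]
[-0.203, -0.152, 0.066, 0.0, 0.0, 0.889] 4.654987183806065
[ 0.3793 -0.3316  0.1678]
[-0.375, 0.047, 0.374, -0.105, 0.391, 0.661] 4.058578147128758
[ 0.3742 -0.3188  0.0963]
[-0.096, -0.039, 0.22, -0.131, 0.442, 0.246] 2.739440564064982
[ 0.4254 -0.34    0.0254]
[0.0, -0.0, 0.299, 0.0, 0.0, 0.0] 1.79663713089952
```

Request:
step_arm(steps=[0.8, -0.132, -0.243, 0.082, 0, 0, 0.925, 0.8, -0.132, -0.243, 0.082, 0, 0, 0.925, 0.8, -0.132, -0.243, 0.082, 0, 0, 0.925, 0.8, -0.132, -0.243, 0.082, 0, 0, 0.925, 0.8, -0.132, -0.243, 0.082, 0, 0, 0.925, 0.8, -0.132, -0.243, 0.082, 0, 0, 0.925])

```text
time_s: 8.55
position: [0.5497, -0.2493, 0.3005]
tool_rot: [[0.501, 0.866, 0.0], [0.866, -0.501, -0.0], [-0.0, 0.0, -1.0]]
ft_force: [-0.7, -0.0, -0.3]
grip_width: 0.0684
```

Request:
step_arm(steps=[0.8, -0.203, -0.152, 0.066, 0, 0, 0.889, 0.8, -0.203, -0.152, 0.066, 0, 0, 0.889, 0.8, -0.203, -0.152, 0.066, 0, 0, 0.889, 0.8, -0.203, -0.152, 0.066, 0, 0, 0.889, 0.8, -0.203, -0.152, 0.066, 0, 0, 0.889, 0.8, -0.203, -0.152, 0.066, 0, 0, 0.889])

```text
time_s: 9.15
position: [0.4798, -0.2794, 0.2806]
tool_rot: [[0.939, 0.344, 0.0], [0.344, -0.939, -0.0], [0.0, 0.0, -1.0]]
ft_force: [-0.2, -0.1, 0.2]
grip_width: 0.0686
```

Request:
step_arm(steps=[0.8, -0.375, 0.047, 0.374, -0.105, 0.391, 0.661, 0.8, -0.375, 0.047, 0.374, -0.105, 0.391, 0.661, 0.8, -0.375, 0.047, 0.374, -0.105, 0.391, 0.661, 0.8, -0.375, 0.047, 0.374, -0.105, 0.391, 0.661, 0.8, -0.375, 0.047, 0.374, -0.105, 0.391, 0.661, 0.8, -0.375, 0.047, 0.374, -0.105, 0.391, 0.661])

```text
time_s: 9.75
position: [0.3792, -0.3317, 0.169]
tool_rot: [[0.938, -0.169, 0.304], [-0.16, -0.986, -0.054], [0.309, 0.002, -0.951]]
ft_force: [0.9, -0.3, 1.0]
grip_width: 0.0684
```

```bash
python3 - <<'E'
from h import *
done([-0.132,-0.243,0.082,0,0,0.925]);done([-0.203,-0.152,0.066,0,0,0.889]);done([-0.375,0.047,0.374,-0.105,0.391,0.661])
s=env.observe();print(s['position'],load()[0],s['tool_rot'],load()[1],s['q'],s['time_s'])
show(tcp_for(GREEN,.027,GY,LEAN,.09))
c=imaging.get_calibration('wrist')
im,d=snap('wrist','w5.png')
np.savez('w5.npz',im=im,d=d,K=c['camera_matrix'],T=c['world_from_camera'])
E
```

```text
[ 0.3792 -0.3317  0.169 ] [ 0.3792 -0.3315  0.1679] [[ 0.9376 -0.1689  0.304 ]
 [-0.1598 -0.9856 -0.0545]
 [ 0.3088  0.0025 -0.9511]] [[ 0.9365 -0.1741  0.3045]
 [-0.1655 -0.9847 -0.054 ]
 [ 0.3092  0.0002 -0.951 ]] [-61.5724  16.8575  99.154   17.3998  53.8283  29.0546] 9.75
[-0.096, -0.039, 0.22, -0.131, 0.442, 0.246] 2.7
```

View pics/w5.png

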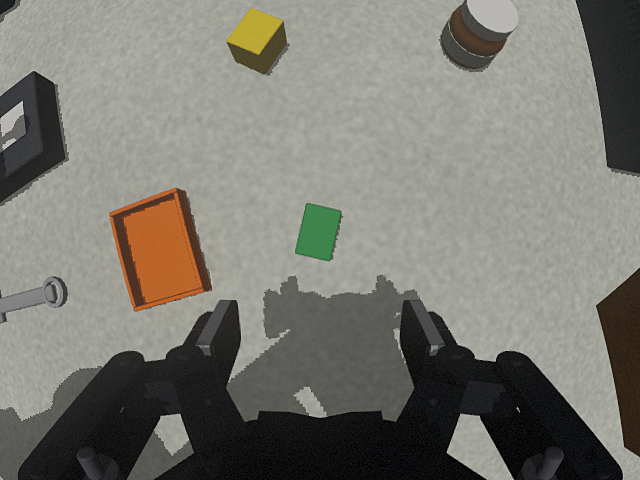

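Green is at about (318,232), yellow at (257,35) in this view. I'll refine both from it.

```bash
cat >> h.py <<'E'
def tops(im,K,T,which,win):
    hs=cv2.cvtColor(im,cv2.COLOR_BGR2HSV)
    lo,hi,h={'green':((45,90,30),(80,255,255),.03),'yellow':((22,120,40),(35,255,255),.04)}[which]
    v,u=np.nonzero(cv2.inRange(hs,lo,hi)); k=(u>win[0])&(u<win[1])&(v>win[2])&(v<win[3]);u,v=u[k],v[k];V=hs[v,u,2]
    th=cv2.threshold(V.reshape(-1,1),0,255,cv2.THRESH_OTSU)[0]
    for nm,b in (('bright',V>th),('all',V>0)):
        r=fray(K,u[b],v[b])@T[:3,:3].T; X=T[:3,3]+r*((h-T[2,3])/r[:,2])[:,None]
        print(which,nm,b.sum(),cv2.minAreaRect((X[:,:2]*1000).astype(np.float32)),X.mean(0)[:2])
E
python3 - <<'E'
from h import *
z=np.load('w5.npz');tops(z['im'],z['K'],z['T'],'green',(280,360,190,275));tops(z['im'],z['K'],z['T'],'yellow',(210,300,0,85))
E
```

```text
green bright 1686 ((424.2735900878906, -337.9305114746094), (25.965133666992188, 37.9489631652832), 67.1255874633789) [ 0.4242 -0.3379]
green all 1836 ((424.3310852050781, -338.0201416015625), (27.55708122253418, 39.12570571899414), 67.52572631835938) [ 0.4243 -0.338 ]
yellow bright 1439 ((600.5443115234375, -313.73162841796875), (33.42841339111328, 39.24353790283203), 50.98601531982422) [ 0.6001 -0.3138]
yellow all 1730 ((590.928466796875, -315.04681396484375), (47.37936019897461, 52.74464416503906), 51.26220703125) [ 0.5965 -0.3142]
```

```bash
sed -i 's/^GREEN=.*/GREEN=np.array([.4243,-.3382,0]);GY=67.4-180/; s/^YEL=.*/YEL=np.array([.600,-.315,0]);YY=51-180/' h.py; python3 - <<'E'
from h import *
show(tcp_for(GREEN,.027,GY,LEAN,.06)); show(tcp_for(GREEN,.027,GY,LEAN))
E
```

```text
[-0.064, -0.03, 0.313, -0.132, 0.442, 0.248] 2.7
[0.001, -0.004, 0.5, -0.132, 0.442, 0.248] 3.0
```

Request:
step_arm(steps=[0.8, -0.064, -0.03, 0.25, -0.132, 0.442, 0.248, 0.8, -0.064, -0.03, 0.313, -0.132, 0.442, 0.248, 0.8, -0.064, -0.03, 0.313, -0.132, 0.442, 0.248, 0.8, -0.064, -0.03, 0.313, -0.132, 0.442, 0.248, 0.8, -0.03, -0.017, 0.41, -0.132, 0.442, 0.248, 0.8, 0.001, -0.004, 0.5, -0.132, 0.442, 0.248, 0.8, 0.001, -0.004, 0.5, -0.132, 0.442, 0.248])

```text
time_s: 10.5
position: [0.4275, -0.3387, 0.0245]
tool_rot: [[0.729, -0.379, 0.57], [-0.297, -0.925, -0.236], [0.617, 0.003, -0.787]]
ft_force: [-0.7, -0.9, 0.8]
grip_width: 0.0683
```

```bash
python3 - <<'E'
from h import *
done([0.001,-0.004,0.5,-0.132,0.442,0.248])
s=env.observe();print(s['position'],load()[0],s['tool_rot'],load()[1],s['q'],s['ft_force'])
snap('wrist','w6.png')
E
```

```text
[ 0.4275 -0.3387  0.0245] [ 0.4253 -0.3385  0.0253] [[ 0.7289 -0.3791  0.57  ]
 [-0.2969 -0.9253 -0.2358]
 [ 0.6169  0.0027 -0.7871]] [[ 0.7277 -0.3844  0.5681]
 [-0.3028 -0.9232 -0.2368]
 [ 0.6155  0.0003 -0.7882]] [-61.0222  34.9171 116.091   96.0196  22.7391 -38.8637] [-0.6992 -0.9128  0.8087]
```

View pics/w6.png

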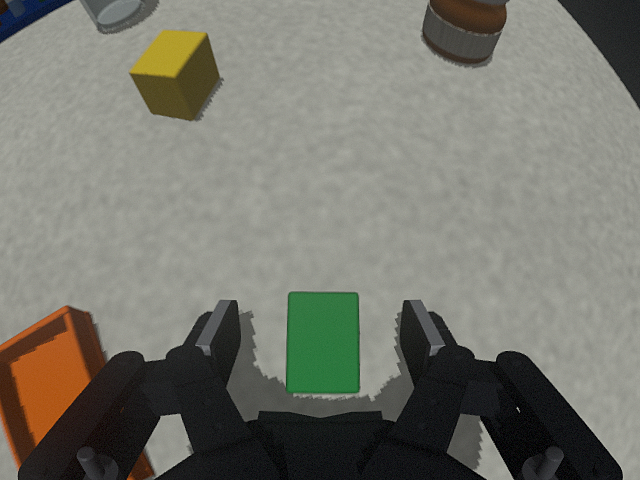

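Request:
step_arm(steps=[0, 0, 0, 0, 0, 0, 0, 0, 0, 0, 0, 0, 0, 0, 0, 0, 0, 0, 0, 0, 0, 0, 0, 0, 0, 0, 0, 0, 0, 0, 0, 0, 0, 0, 0], grip_force=45)

```text
time_s: 11.05
position: [0.4255, -0.3385, 0.0269]
tool_rot: [[0.727, -0.383, 0.57], [-0.301, -0.924, -0.237], [0.618, 0.001, -0.786]]
ft_force: [-0.2, 1.5, 7.4]
grip_width: 0.027
```

```bash
python3 - <<'E'
from h import *
s=env.observe();print(s['position'],load()[0],s['tool_rot'],s['ft_force'],s['grip_width'])
snap('wrist','w7.png')
E
```

```text
[ 0.4255 -0.3385  0.0269] [ 0.4253 -0.3385  0.0253] [[ 0.7266 -0.3833  0.5702]
 [-0.3009 -0.9236 -0.2375]
 [ 0.6176  0.001  -0.7865]] [-0.1631  1.4533  7.402 ] 0.027006439816701935
```

View pics/w7.png

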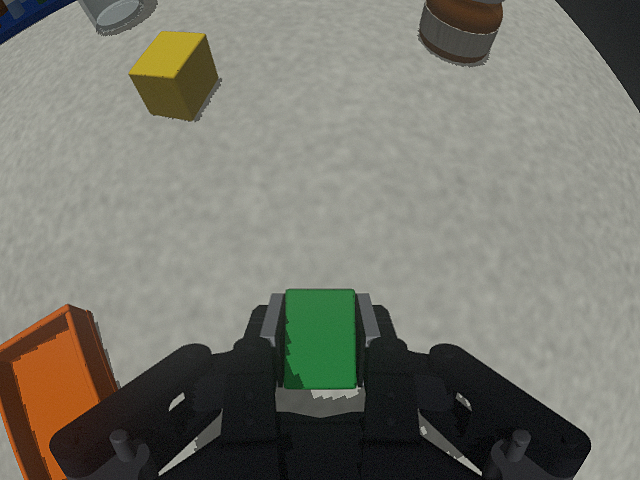

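```bash
cat >> h.py <<'E'
def seq(tg):
    p,R=load()
    for t in tg:
        f,n=plan(*t);print(list(map(float,f)),round(float(n),1),np.round(t[0],3));done(f)
    save(p,R)
E
python3 - <<'E'
from h import *
z0=tcp_for(PAD,.04+.0295,YAW,LEAN,.1)
seq([([.425,-.3385,.15],Rtool(GY,LEAN)),([.46,-.31,.2],Rtool(-71,LEAN)),([.53,-.26,.2],Rtool(-30,LEAN)),z0])
E
```

```text
[0.255, 0.001, -0.328, 0.0, 0.0, 0.0] 2.5 [ 0.425 -0.338  0.15 ]
[0.159, -0.133, -0.088, 0.569, 0.0, -0.728] 4.8 [ 0.46 -0.31  0.2 ]
[0.216, -0.082, 0.169, 0.561, 0.0, -0.719] 4.8 [ 0.53 -0.26  0.2 ]
[0.325, -0.058, 0.48, 0.569, 0.0, -0.728] 4.8 [ 0.597 -0.108  0.147]
```

Request:
step_arm(steps=[0, 0.08, 0, -0.1, 0, 0, 0, 0, 0.17, 0, -0.22, 0, 0, 0, 0, 0.255, 0.001, -0.328, 0, 0, 0, 0, 0.255, 0.001, -0.328, 0, 0, 0])

```text
time_s: 11.5
position: [0.4239, -0.3382, 0.1512]
tool_rot: [[0.729, -0.385, 0.566], [-0.303, -0.923, -0.237], [0.614, 0.001, -0.79]]
ft_force: [0.1, -0.1, -3.3]
grip_width: 0.0274
```

Request:
step_arm(steps=[0, 0.159, -0.133, -0.088, 0.569, 0, -0.728, 0, 0.159, -0.133, -0.088, 0.569, 0, -0.728, 0, 0.159, -0.133, -0.088, 0.569, 0, -0.728, 0, 0.159, -0.133, -0.088, 0.569, 0, -0.728, 0, 0.159, -0.133, -0.088, 0.569, 0, -0.728, 0, 0.159, -0.133, -0.088, 0.569, 0, -0.728, 0, 0.159, -0.133, -0.088, 0.569, 0, -0.728, 0, 0.159, -0.133, -0.088, 0.569, 0, -0.728])

```text
time_s: 12.3
position: [0.4595, -0.3091, 0.2004]
tool_rot: [[0.746, 0.323, 0.582], [0.255, -0.946, 0.199], [0.615, -0.001, -0.789]]
ft_force: [-0.2, 0.6, -2.1]
grip_width: 0.027
```

```bash
python3 - <<'E'
from h import *
done([0.255,0.001,-0.328,0,0,0]);done([0.159,-0.133,-0.088,0.569,0,-0.728])
s=env.observe();print(s['position'],load()[0]);print(s['tool_rot'],load()[1],s['q'],s['ft_force'],s['grip_width'])
E
```

```text
[ 0.4595 -0.3091  0.2004] [ 0.46   -0.31    0.2001]
[[ 0.7463  0.3235  0.5818]
 [ 0.2546 -0.9462  0.1995]
 [ 0.615  -0.0007 -0.7885]] [[ 0.7454  0.3251  0.5819]
 [ 0.2562 -0.9457  0.2002]
 [ 0.6154 -0.0001 -0.7882]] [-62.3687  20.7945  94.3267  42.0328  65.2254  -9.6366] [-0.2159  0.6215 -2.0649] 0.027044611300495233
```

Block lifted. Continue turning.

Request:
step_arm(steps=[0, 0.216, -0.082, 0.169, 0.561, 0, -0.719, 0, 0.216, -0.082, 0.169, 0.561, 0, -0.719, 0, 0.216, -0.082, 0.169, 0.561, 0, -0.719, 0, 0.216, -0.082, 0.169, 0.561, 0, -0.719, 0, 0.216, -0.082, 0.169, 0.561, 0, -0.719, 0, 0.216, -0.082, 0.169, 0.561, 0, -0.719])

```text
time_s: 12.9
position: [0.5301, -0.2598, 0.2]
tool_rot: [[0.394, 0.866, 0.307], [0.683, -0.499, 0.533], [0.615, 0.0, -0.789]]
ft_force: [0.1, -0.4, -2.7]
grip_width: 0.0271
```

Request:
step_arm(steps=[0, 0.325, -0.058, 0.48, 0.569, 0, -0.728, 0, 0.325, -0.058, 0.48, 0.569, 0, -0.728, 0, 0.325, -0.058, 0.48, 0.569, 0, -0.728, 0, 0.325, -0.058, 0.48, 0.569, 0, -0.728, 0, 0.325, -0.058, 0.48, 0.569, 0, -0.728, 0, 0.325, -0.058, 0.48, 0.569, 0, -0.728, 0, 0.325, -0.058, 0.48, 0.569, 0, -0.728])

```text
time_s: 13.6
position: [0.597, -0.1077, 0.147]
tool_rot: [[-0.154, 0.981, -0.121], [0.773, 0.196, 0.603], [0.615, -0.0, -0.789]]
ft_force: [-1.1, -0.6, -1.8]
grip_width: 0.0269
```

```bash
python3 - <<'E'
from h import *
done([0.216,-0.082,0.169,0.561,0,-0.719]);done([0.325,-0.058,0.48,0.569,0,-0.728])
s=env.observe();print(s['position'],load()[0]);print(s['tool_rot'],load()[1],s['q'],s['ft_force'],s['grip_width'])
c=imaging.get_calibration('wrist')
im,d=snap('wrist','w8.png');np.savez('w8.npz',im=im,d=d,K=c['camera_matrix'],T=c['world_from_camera'])
E
```

```text
[ 0.597  -0.1077  0.147 ] [ 0.5975 -0.108   0.1465]
[[-0.1542  0.9806 -0.1207]
 [ 0.7734  0.1959  0.6029]
 [ 0.6149 -0.0004 -0.7886]] [[-0.1582  0.9796 -0.1239]
 [ 0.7722  0.2009  0.6028]
 [ 0.6154 -0.0002 -0.7882]] [-32.0041  41.5082  64.4879  27.0923 100.8515 -44.5648] [-1.1338 -0.5937 -1.835 ] 0.026915266318783448
```

View pics/w8.png

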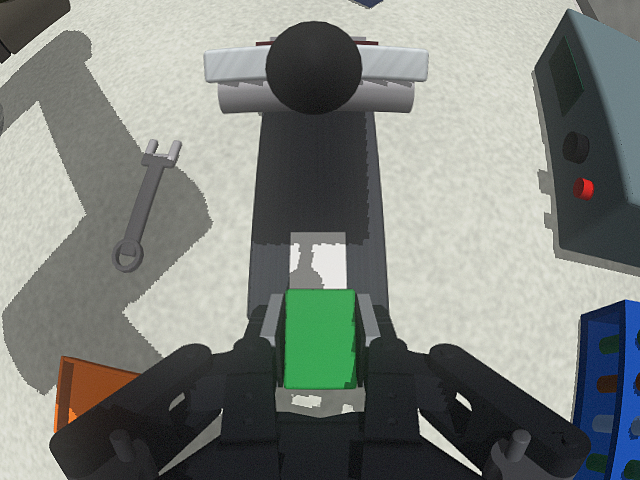

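```bash
python3 - <<'E'
from h import *
z=np.load('w8.npz');K,T=z['K'],z['T']
def rz(u,v,h):
    r=fray(K,u,v)@T[:3,:3].T; return T[:3,3]+r*((h-T[2,3])/r[...,2])[...,None]
X=rz(np.array([291,346.5]),np.array([232.,232]),.04);print(X, 'mid',X.mean(0),'centre est',X.mean(0)+geo()[1]*.023,PAD)
s=env.observe()
R=s['tool_rot'];cam=R.T@(T[:3,3]-s['position']);print('cam in tool',cam)
k=knob(.7);print('knob',k,'knob in tool now',R.T@(k-s['position']))
p,RR=tcp_for(PAD,.04+.0295,YAW,LEAN);print('knob in tool at place',RR.T@(k-p))
P=wcloud(z['d'],K,T);print('knob surf',P[68,313],P[65,240])
show((p,RR)); print(p)
E
```

```text
[[ 0.5604 -0.0278  0.04  ]
 [ 0.6005 -0.0198  0.04  ]] mid [ 0.5804 -0.0238  0.04  ] centre est [ 0.585  -0.0463  0.04  ] [ 0.5853 -0.0488  0.04  ]
cam in tool [ 0.0774  0.0014 -0.1253]
knob [ 0.585  -0.0487  0.2254] knob in tool now [ 0.0958  0.0001 -0.0245]
knob in tool at place [ 0.0961 -0.0003 -0.1248]
knob surf [ 0.5868 -0.0591  0.2323] [ 0.5486 -0.0205  0.1934]
[0.001, -0.0, 0.333, -0.0, 0.0, -0.0] 2.0
[ 0.5851 -0.0476  0.0679]
```

Request:
step_arm(steps=[0, 0, 0, 0.12, 0, 0, 0, 0, 0, 0, 0.24, 0, 0, 0, 0, 0.001, 0, 0.31, 0, 0, 0, 0, 0.001, 0, 0.333, 0, 0, 0, 0, -0.001, 0, 0.335, 0, 0, 0, 0, -0.002, 0, 0.337, 0, 0, 0])

```text
time_s: 14.25
position: [0.5852, -0.0485, 0.0679]
tool_rot: [[-0.158, 0.98, -0.121], [0.773, 0.199, 0.602], [0.614, 0.001, -0.789]]
ft_force: [1.2, -0.9, -2.8]
grip_width: 0.027
```

```bash
python3 - <<'E'
from h import *
done([-0.002,0,0.337,0,0,0])
s=env.observe();print(s['position'],load()[0]);print(s['tool_rot'],s['ft_force'],s['grip_width'])
c=imaging.get_calibration('wrist')
im,d=snap('wrist','w9.png');np.savez('w9.npz',im=im,d=d,K=c['camera_matrix'],T=c['world_from_camera'])
E
```

```text
[ 0.5852 -0.0485  0.0679] [ 0.5851 -0.0475  0.0665]
[[-0.1579  0.98   -0.121 ]
 [ 0.7732  0.1989  0.6021]
 [ 0.6142  0.0015 -0.7892]] [ 1.2083 -0.8789 -2.761 ] 0.026991185300742123
```

View pics/w9.png

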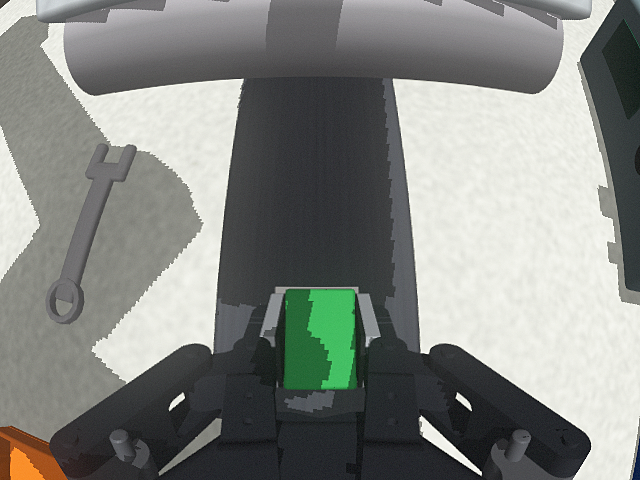

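Request:
step_arm(steps=[0, 0, 0, 0, 0, 0, 0, 0, 0, 0, 0, 0, 0, 0])

```text
time_s: 14.5
position: [0.585, -0.0479, 0.0673]
tool_rot: [[-0.158, 0.98, -0.123], [0.773, 0.2, 0.602], [0.615, 0.001, -0.789]]
ft_force: [0.1, 0.2, -1.8]
grip_width: 0.0272
```

Request:
step_arm(steps=[0, -0.002, 0, 0.002, 0, 0, 0, 0, -0.003, 0, 0.004, 0, 0, 0, 0, -0.003, 0, 0.004, 0, 0, 0])

```text
time_s: 14.8
position: [0.585, -0.0478, 0.067]
tool_rot: [[-0.159, 0.98, -0.123], [0.772, 0.201, 0.603], [0.615, 0.001, -0.788]]
ft_force: [-2.0, -3.5, 9.5]
grip_width: 0.0272
```

Request:
step_arm(steps=[0.6, 0.001, 0, -0.002, 0, 0, 0, 0.6, 0.001, 0, -0.002, 0, 0, 0, 0.6, 0.001, 0, -0.002, 0, 0, 0, 0.6, 0.001, 0, -0.002, 0, 0, 0])

```text
time_s: 15.2
position: [0.5847, -0.0473, 0.0658]
tool_rot: [[-0.158, 0.98, -0.124], [0.772, 0.201, 0.603], [0.616, -0.0, -0.788]]
ft_force: [0.6, -0.4, -0.4]
grip_width: 0.0511
```

```bash
python3 - <<'E'
from h import *
done([-0.003,0,0.004,0,0,0]);done([0.001,0,-0.002,0,0,0])
s=env.observe();print(s['position'],load()[0]);print(s['ft_force'],s['grip_width'])
c=imaging.get_calibration('wrist')
im,d=snap('wrist','w10.png');np.savez('w10.npz',im=im,d=d,K=c['camera_matrix'],T=c['world_from_camera'])
E
```

```text
[ 0.5847 -0.0473  0.0658] [ 0.5851 -0.0476  0.0656]
[ 0.5891 -0.4226 -0.4293] 0.05106664334042054
```

View pics/w10.png

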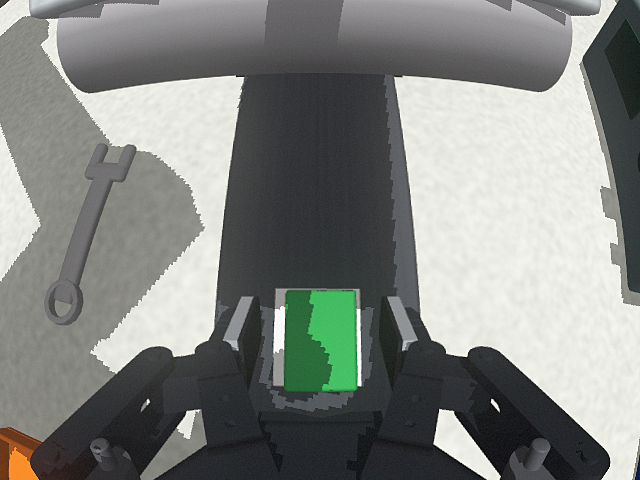

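```bash
python3 - <<'E'
from h import *
z=np.load('w10.npz');K,T=z['K'],z['T']
def rz(u,v,h):
    u=np.array(u,float);v=np.array(v,float);r=fray(K,u,v)@T[:3,:3].T; return T[:3,3]+r*((h-T[2,3])/r[...,2])[...,None]
B=np.stack([geo()[1]*-1,[np.cos(np.radians(YAW)),np.sin(np.radians(YAW)),0],[0,0,1]])  # rows: base x, lateral
im=z['im'];cv2.imwrite('pics/w10c.png',cv2.resize(im[275:405,255:380],None,fx=4.5,fy=4.5,interpolation=cv2.INTER_CUBIC))
hs=cv2.cvtColor(im,cv2.COLOR_BGR2HSV);m=cv2.inRange(hs,(45,90,30),(80,255,255));v,u=np.nonzero(m);k=(v>270)&(v<410)&(u>250)&(u<390)
X=rz(u[k],v[k],.07)@B.T;print('top',X[:,:2].min(0)*1000,X[:,:2].max(0)*1000)
X=rz([275,361,318,278],[340,340,289,386],.04)@B.T;print(X*1000)
E
```

```text
top [-187.0036  550.7565] [-147.5801  578.2852]
[[-164.7243  543.5791   40.    ]
 [-164.6627  583.3535   40.    ]
 [-140.1618  563.4335   40.    ]
 [-186.1684  545.3275   40.    ]]
```

View pics/w10c.png

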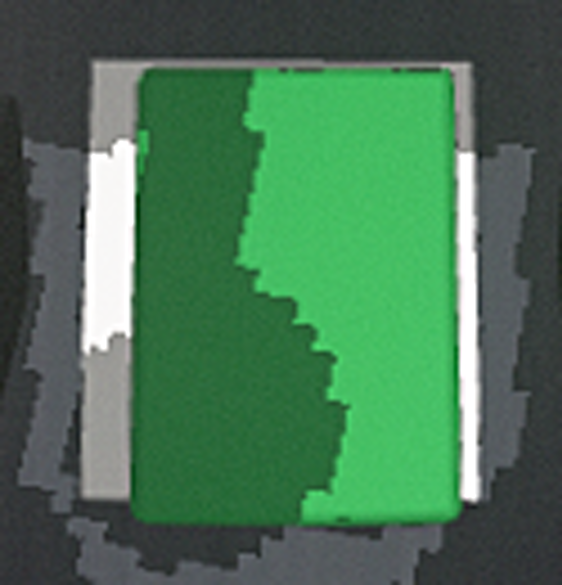

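```bash
python3 - <<'E'
from h import *
p,R=load()
seq([(p-R[:,2]*.13,R),([.58,-.2,.22],Rtool(-30,LEAN)),([.55,-.25,.22],Rtool(-71,LEAN)),([.53,-.27,.19],Rtool(-110,LEAN)),tcp_for(YEL,.0316,YY,LEAN,.08),tcp_for(YEL,.0316,YY,LEAN)])
E
```

```text
[-0.0, 0.0, -0.433, 0.0, 0.0, 0.0] 2.6 [ 0.601 -0.126  0.168]
[-0.073, -0.119, -0.277, -0.569, 0.0, 0.728] 4.8 [ 0.58 -0.2   0.22]
[-0.153, -0.003, -0.119, -0.561, 0.0, 0.718] 4.8 [ 0.55 -0.25  0.22]
[-0.129, 0.041, 0.026, -0.533, 0.0, 0.683] 4.5 [ 0.53 -0.27  0.19]
[-0.105, 0.009, 0.328, -0.26, 0.0, 0.333] 2.2 [ 0.563 -0.285  0.093]
[0.0, -0.0, 0.267, -0.0, 0.0, 0.0] 1.6 [ 0.601 -0.316  0.03 ]
```

Request:
step_arm(steps=[0.6, 0, 0, -0.06, 0, 0, 0, 0.6, 0, 0, -0.2, 0, 0, 0, 0.8, 0, 0, -0.34, 0, 0, 0, 0.8, 0, 0, -0.433, 0, 0, 0, 0.8, 0, 0, -0.433, 0, 0, 0])

```text
time_s: 15.75
position: [0.6019, -0.1281, 0.1709]
tool_rot: [[-0.16, 0.98, -0.119], [0.775, 0.199, 0.6], [0.612, 0.004, -0.791]]
ft_force: [-0.3, 1.0, 0.1]
grip_width: 0.0686
```

Request:
step_arm(steps=[0.8, -0.073, -0.119, -0.277, -0.569, 0, 0.728, 0.8, -0.073, -0.119, -0.277, -0.569, 0, 0.728, 0.8, -0.073, -0.119, -0.277, -0.569, 0, 0.728, 0.8, -0.073, -0.119, -0.277, -0.569, 0, 0.728, 0.8, -0.073, -0.119, -0.277, -0.569, 0, 0.728, 0.8, -0.073, -0.119, -0.277, -0.569, 0, 0.728])

```text
time_s: 16.35
position: [0.5785, -0.1987, 0.2199]
tool_rot: [[0.396, 0.866, 0.307], [0.681, -0.501, 0.534], [0.616, -0.002, -0.788]]
ft_force: [-0.3, -0.1, -0.4]
grip_width: 0.0681
```

Request:
step_arm(steps=[0.8, -0.153, -0.003, -0.119, -0.561, 0, 0.718, 0.8, -0.153, -0.003, -0.119, -0.561, 0, 0.718, 0.8, -0.153, -0.003, -0.119, -0.561, 0, 0.718, 0.8, -0.153, -0.003, -0.119, -0.561, 0, 0.718, 0.8, -0.153, -0.003, -0.119, -0.561, 0, 0.718, 0.8, -0.153, -0.003, -0.119, -0.561, 0, 0.718])

```text
time_s: 16.95
position: [0.5496, -0.2481, 0.2199]
tool_rot: [[0.745, 0.329, 0.58], [0.26, -0.944, 0.203], [0.615, -0.0, -0.789]]
ft_force: [0.7, -0.1, -0.4]
grip_width: 0.0683
```

Request:
step_arm(steps=[0.8, -0.129, 0.041, 0.026, -0.533, 0, 0.683, 0.8, -0.129, 0.041, 0.026, -0.533, 0, 0.683, 0.8, -0.129, 0.041, 0.026, -0.533, 0, 0.683, 0.8, -0.129, 0.041, 0.026, -0.533, 0, 0.683, 0.8, -0.129, 0.041, 0.026, -0.533, 0, 0.683, 0.8, -0.129, 0.041, 0.026, -0.533, 0, 0.683, 0.8, -0.129, 0.041, 0.026, -0.533, 0, 0.683])

```text
time_s: 17.65
position: [0.5301, -0.2697, 0.1899]
tool_rot: [[0.743, -0.336, 0.579], [-0.265, -0.942, -0.207], [0.614, 0.001, -0.789]]
ft_force: [0.2, 0.8, -0.0]
grip_width: 0.0685
```

```bash
python3 - <<'E'
from h import *
done([0,0,-0.433,0,0,0]);done([-0.073,-0.119,-0.277,-0.569,0,0.728]);done([-0.153,-0.003,-0.119,-0.561,0,0.718]);done([-0.129,0.041,0.026,-0.533,0,0.683])
s=env.observe();print(s['position'],load()[0]);print(s['tool_rot'],load()[1],s['q'])
c=imaging.get_calibration('wrist')
im,d=snap('wrist','w11.png');np.savez('w11.npz',im=im,d=d,K=c['camera_matrix'],T=c['world_from_camera'])
snap('scene','s11.png');im2=cv2.imread('pics/s11.png')[190:300,210:470];cv2.imwrite('pics/s11c.png',cv2.resize(im2,None,fx=3,fy=3))
tops(im,c['camera_matrix'],c['world_from_camera'],'yellow',(150,480,0,300))
E
```

```text
[ 0.5301 -0.2697  0.1899] [ 0.5298 -0.27    0.19  ]
[[ 0.7431 -0.3362  0.5786]
 [-0.2648 -0.9418 -0.2071]
 [ 0.6145  0.0006 -0.7889]] [[ 0.7406 -0.3416  0.5786]
 [-0.2692 -0.9398 -0.2103]
 [ 0.6156  0.     -0.788 ]] [-44.544   18.9391  99.6911  31.269   29.8392  42.0889]
yellow bright 1747 ((600.4699096679688, -313.72967529296875), (33.31099319458008, 39.254364013671875), 50.95635986328125) [ 0.6002 -0.3135]
yellow all 2112 ((596.9795532226562, -311.0439147949219), (33.5363655090332, 48.05961608886719), 50.95635986328125) [ 0.5969 -0.3113]
```

View pics/w11.png

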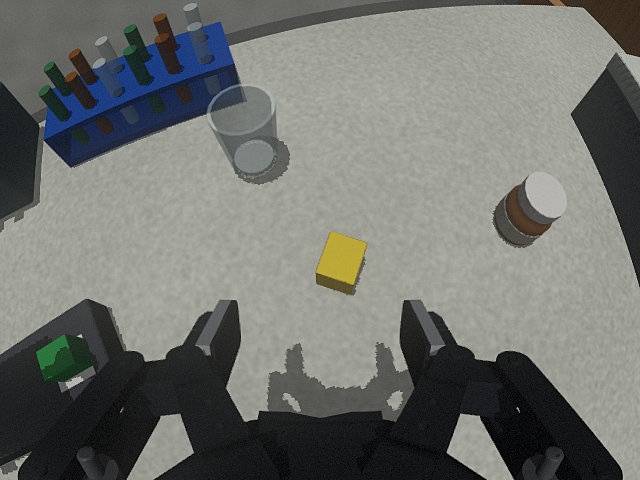

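View pics/s11c.png

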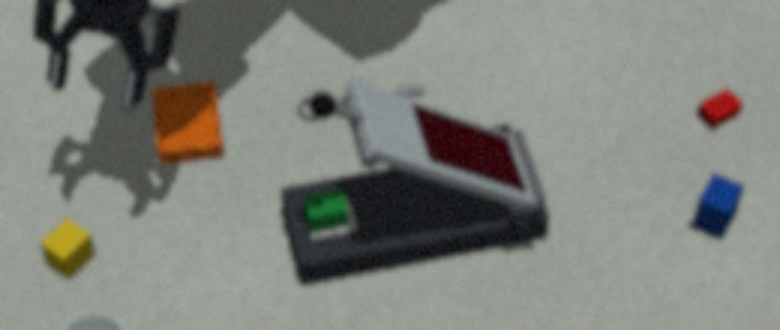

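```bash
sed -i 's/^YEL=.*/YEL=np.array([.6003,-.3142,0]);YY=51-180/' h.py; python3 - <<'E'
from h import *
show(tcp_for(YEL,.0316,YY,LEAN,.06));show(tcp_for(YEL,.0316,YY,LEAN))
E
```

```text
[-0.106, 0.019, 0.394, -0.26, 0.0, 0.333] 2.4
[-0.112, 0.06, 0.59, -0.26, 0.0, 0.333] 3.6
```

Request:
step_arm(steps=[0.8, -0.106, 0.019, 0.25, -0.26, 0, 0.333, 0.8, -0.106, 0.019, 0.394, -0.26, 0, 0.333, 0.8, -0.106, 0.019, 0.394, -0.26, 0, 0.333, 0.8, -0.106, 0.019, 0.394, -0.26, 0, 0.333, 0.8, -0.109, 0.04, 0.49, -0.26, 0, 0.333, 0.8, -0.112, 0.06, 0.59, -0.26, 0, 0.333, 0.8, -0.112, 0.06, 0.59, -0.26, 0, 0.333, 0.8, -0.112, 0.06, 0.59, -0.26, 0, 0.333])

```text
time_s: 18.55
position: [0.6061, -0.3172, 0.0366]
tool_rot: [[0.621, -0.63, 0.466], [-0.502, -0.776, -0.382], [0.603, 0.003, -0.798]]
ft_force: [-0.7, 1.1, 0.4]
grip_width: 0.0682
```

```bash
python3 - <<'E'
from h import *
done([-0.112,0.06,0.59,-0.26,0,0.333])
s=env.observe();print(s['position'],load()[0]);print(s['tool_rot'],load()[1],s['q'],s['ft_force'])
snap('wrist','w12.png')
E
```

```text
[ 0.6061 -0.3172  0.0366] [ 0.6012 -0.3151  0.0298]
[[ 0.6208 -0.6303  0.4663]
 [-0.5016 -0.7764 -0.3816]
 [ 0.6025  0.003  -0.7981]] [[ 0.6125 -0.6292  0.4786]
 [-0.4958 -0.7773 -0.3873]
 [ 0.6156 -0.0001 -0.788 ]] [-37.0293  39.7696  93.1863  -7.8066  10.1045  99.2118] [-0.733   1.0896  0.4175]
```

View pics/w12.png

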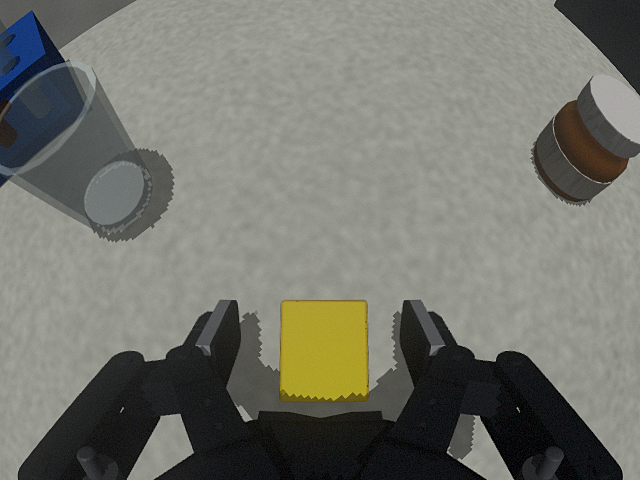

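```bash
python3 - <<'E'
from h import *
resync()
show(tcp_for(YEL,.0316,YY,33));print(tcp_for(YEL,.0316,YY,33)[0])
E
```

```text
[-0.029, 0.005, 0.01, 0.004, -0.092, 0.001] 0.5
[ 0.6011 -0.3149  0.0299]
```

Request:
step_arm(steps=[0.8, 0, 0, 0, 0, -0.09, 0, 0.8, 0, 0, 0, 0, -0.09, 0, 0.8, 0, 0, 0, 0, -0.09, 0])

```text
time_s: 18.9
position: [0.6065, -0.317, 0.0383]
tool_rot: [[0.65, -0.63, 0.425], [-0.526, -0.776, -0.347], [0.549, 0.002, -0.836]]
ft_force: [0.3, 0.4, -0.8]
grip_width: 0.0686
```

```bash
python3 - <<'E'
from h import *
s=env.observe();print(s['position'],np.degrees(np.arccos(-s['tool_rot'][2,2])),s['q'])
resync()
show(tcp_for(YEL,.0316,YY,33));
E
```

```text
[ 0.6065 -0.317   0.0383] 33.27253316606987 [-37.0405  39.511   90.6775  -4.3113  16.6035  95.7593]
[-0.031, 0.006, 0.013, 0.003, -0.006, 0.0] 0.2
```

Request:
step_arm(steps=[0.8, -0.031, 0.006, 0.013, 0, -0.006, 0, 0.8, -0.031, 0.006, 0.013, 0, -0.006, 0, 0.8, -0.031, 0.006, 0.013, 0, -0.006, 0])

```text
time_s: 19.2
position: [0.6006, -0.3144, 0.0283]
tool_rot: [[0.653, -0.63, 0.419], [-0.529, -0.776, -0.343], [0.542, 0.002, -0.841]]
ft_force: [-0.4, 1.0, 0.7]
grip_width: 0.0683
```

Request:
step_arm(steps=[0, 0, 0, 0, 0, 0, 0, 0, 0, 0, 0, 0, 0, 0, 0, 0, 0, 0, 0, 0, 0, 0, 0, 0, 0, 0, 0, 0, 0, 0, 0, 0, 0, 0, 0])

```text
time_s: 19.7
position: [0.6013, -0.3147, 0.0291]
tool_rot: [[0.653, -0.63, 0.42], [-0.528, -0.776, -0.343], [0.543, 0.002, -0.84]]
ft_force: [-0.5, 0.4, 1.6]
grip_width: 0.0335
```

```bash
python3 - <<'E'
from h import *
done([-0.031,0.006,0.013,0,-0.006,0])
s=env.observe();print(s['position'],load()[0],np.degrees(np.arccos(-s['tool_rot'][2,2])),s['tool_rot'],s['q'],s['ft_force'],s['grip_width'])
snap('wrist','w13.png')
E
```

```text
[ 0.6013 -0.3147  0.0291] [ 0.601  -0.3148  0.03  ] 32.871282192107635 [[ 0.6528 -0.6303  0.4202]
 [-0.5284 -0.7764 -0.3435]
 [ 0.5427  0.0022 -0.8399]] [-37.1984  40.0291  91.6839  -4.1967  15.4721  95.5495] [-0.5385  0.4294  1.576 ] 0.03354506058502006
```

View pics/w13.png

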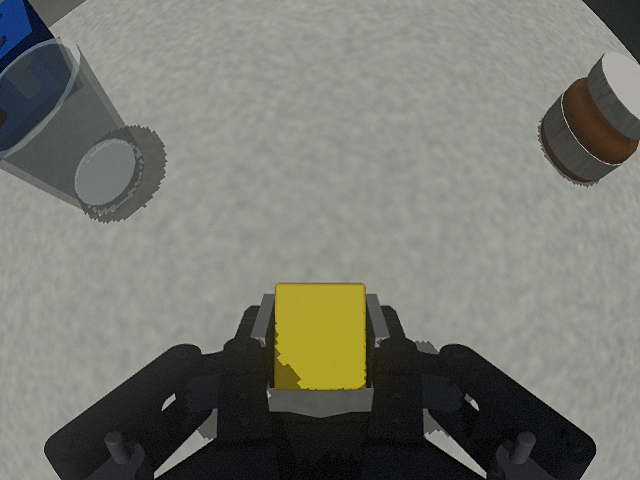

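```bash
python3 - <<'E'
from h import *
L=33
C=np.array([.5850,-.0475,0])
seq([([.60,-.314,.15],Rtool(YY,L)),([.56,-.29,.22],Rtool(-88,L)),([.55,-.25,.22],Rtool(-47,L)),([.57,-.20,.22],Rtool(-10,L)),tcp_for(C,.1018,YAW,L,.09)])
print(tcp_for(C,.1018,YAW,L)[0])
E
```

```text
[0.214, 0.001, -0.338, 0.003, -0.0, 0.0] 2.4 [ 0.6   -0.314  0.15 ]
[-0.002, 0.022, -0.279, 0.497, 0.0, -0.764] 4.8 [ 0.56 -0.29  0.22]
[-0.024, -0.135, -0.016, 0.496, -0.0, -0.764] 4.8 [ 0.55 -0.25  0.22]
[0.136, -0.076, 0.088, 0.448, -0.0, -0.69] 4.3 [ 0.57 -0.2   0.22]
[0.222, 0.02, 0.321, 0.261, -0.0, -0.402] 2.5 [ 0.595 -0.094  0.176]
[ 0.5848 -0.0464  0.1001]
```

Request:
step_arm(steps=[0, 0.07, 0, -0.11, 0, 0, 0, 0, 0.14, 0, -0.22, 0, 0, 0, 0, 0.214, 0.001, -0.338, 0.003, 0, 0, 0, 0.214, 0.001, -0.338, 0.003, 0, 0])

```text
time_s: 20.15
position: [0.6019, -0.3152, 0.1552]
tool_rot: [[0.649, -0.629, 0.428], [-0.525, -0.777, -0.347], [0.551, -0.0, -0.835]]
ft_force: [-0.4, -1.6, -1.4]
grip_width: 0.0337
```

Request:
step_arm(steps=[0, -0.002, 0.022, -0.279, 0.497, 0, -0.764, 0, -0.002, 0.022, -0.279, 0.497, 0, -0.764, 0, -0.002, 0.022, -0.279, 0.497, 0, -0.764, 0, -0.002, 0.022, -0.279, 0.497, 0, -0.764, 0, -0.002, 0.022, -0.279, 0.497, 0, -0.764, 0, -0.002, 0.022, -0.279, 0.497, 0, -0.764, 0, -0.002, 0.022, -0.279, 0.497, 0, -0.764])

```text
time_s: 20.85
position: [0.56, -0.2912, 0.2174]
tool_rot: [[0.84, 0.034, 0.541], [0.027, -0.999, 0.021], [0.541, -0.004, -0.841]]
ft_force: [-0.2, -0.1, -1.8]
grip_width: 0.0335
```

Request:
step_arm(steps=[0, -0.024, -0.135, -0.016, 0.496, 0, -0.764, 0, -0.024, -0.135, -0.016, 0.496, 0, -0.764, 0, -0.024, -0.135, -0.016, 0.496, 0, -0.764, 0, -0.024, -0.135, -0.016, 0.496, 0, -0.764, 0, -0.024, -0.135, -0.016, 0.496, 0, -0.764, 0, -0.024, -0.135, -0.016, 0.496, 0, -0.764])

```text
time_s: 21.45
position: [0.5507, -0.2507, 0.2178]
tool_rot: [[0.617, 0.681, 0.395], [0.57, -0.732, 0.373], [0.543, -0.005, -0.84]]
ft_force: [0.8, -0.4, -1.8]
grip_width: 0.0333
```

Request:
step_arm(steps=[0, 0.136, -0.076, 0.088, 0.448, 0, -0.69, 0, 0.136, -0.076, 0.088, 0.448, 0, -0.69, 0, 0.136, -0.076, 0.088, 0.448, 0, -0.69, 0, 0.136, -0.076, 0.088, 0.448, 0, -0.69, 0, 0.136, -0.076, 0.088, 0.448, 0, -0.69, 0, 0.136, -0.076, 0.088, 0.448, 0, -0.69])

```text
time_s: 22.05
position: [0.5708, -0.1998, 0.2183]
tool_rot: [[0.15, 0.984, 0.093], [0.825, -0.176, 0.537], [0.545, -0.004, -0.838]]
ft_force: [0.4, -0.4, -2.8]
grip_width: 0.0333
```

```bash
python3 - <<'E'
from h import *
done([0.214,0.001,-0.338,0.003,0,0]);done([-0.002,0.022,-0.279,0.497,0,-0.764]);done([-0.024,-0.135,-0.016,0.496,0,-0.764]);done([0.136,-0.076,0.088,0.448,0,-0.69])
s=env.observe();print(s['position'],load()[0]);print(s['tool_rot'],load()[1],s['q'],s['ft_force'],s['grip_width'])
show(tcp_for([.585,-.0475],.1018,YAW,33,.09))
E
```

```text
[ 0.5708 -0.1998  0.2183] [ 0.5699 -0.2001  0.2201]
[[ 0.1499  0.9844  0.0926]
 [ 0.8248 -0.1762  0.5372]
 [ 0.5451 -0.0041 -0.8383]] [[ 0.1453  0.9849  0.0944]
 [ 0.826  -0.1733  0.5365]
 [ 0.5447  0.     -0.8386]] [-41.5412  33.7521  65.273   27.9677  98.735  -31.3974] [ 0.3724 -0.3664 -2.7971] 0.0333373107325539
[0.222, 0.02, 0.321, 0.261, -0.0, -0.402] 2.5
```

```bash
python3 - <<'E'
from h import *
resync();show(tcp_for([.585,-.0475],.1018,YAW,33,.09))
E
```

```text
[0.224, 0.017, 0.315, 0.259, -0.002, -0.408] 2.5
```

Request:
step_arm(steps=[0, 0.224, 0.017, 0.15, 0.259, -0.002, -0.408, 0, 0.224, 0.017, 0.25, 0.259, -0.002, -0.408, 0, 0.224, 0.017, 0.315, 0.259, -0.002, -0.408, 0, 0.224, 0.017, 0.315, 0.259, -0.002, -0.408, 0, 0.224, 0.017, 0.315, 0.259, -0.002, -0.408])

```text
time_s: 22.55
position: [0.5939, -0.0948, 0.1768]
tool_rot: [[-0.169, 0.98, -0.108], [0.822, 0.2, 0.533], [0.544, 0.001, -0.839]]
ft_force: [-0.0, -1.1, -1.0]
grip_width: 0.0332
```

```bash
python3 - <<'E'
from h import *
done([0.224,0.017,0.315,0.259,-0.002,-0.408])
s=env.observe();print(s['position'],load()[0]);print(s['tool_rot'],load()[1],s['ft_force'],s['grip_width'])
c=imaging.get_calibration('wrist')
im,d=snap('wrist','w14.png');np.savez('w14.npz',im=im,d=d,K=c['camera_matrix'],T=c['world_from_camera'])
tops(im,c['camera_matrix'],c['world_from_camera'],'green',(200,430,150,400))
E
```

```text
[ 0.5939 -0.0948  0.1768] [ 0.5946 -0.0945  0.1757]
[[-0.1687  0.9797 -0.1082]
 [ 0.8219  0.2004  0.5333]
 [ 0.5441  0.0011 -0.839 ]] [[-0.1686  0.9796 -0.1095]
 [ 0.8217  0.2011  0.5334]
 [ 0.5445 -0.0001 -0.8388]] [-0.0226 -1.1159 -0.9991] 0.03320886044869572
green bright 848 ((584.1614990234375, -36.24237060546875), (30.94256591796875, 30.69019317626953), 11.597975730895996) [ 0.5895 -0.0342]
green all 1505 ((583.8359985351562, -35.87697219848633), (31.682315826416016, 31.542144775390625), 11.59638500213623) [ 0.5841 -0.0363]
```

View pics/w14.png

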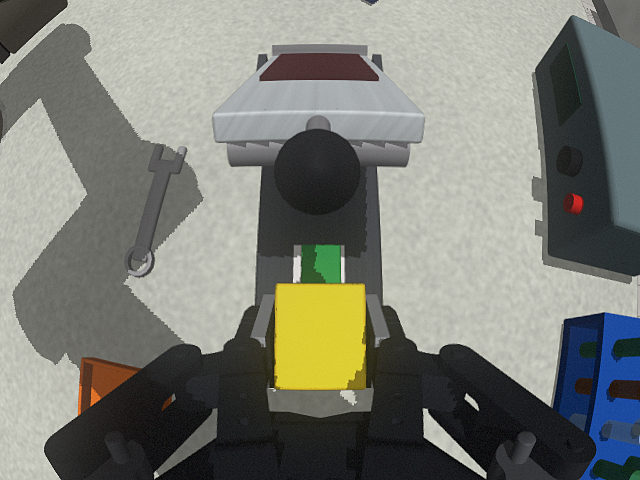

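```bash
python3 - <<'E'
from h import *
z=np.load('w14.npz');K,T=z['K'],z['T']
def rz(u,v,h):
    u=np.array(u,float);v=np.array(v,float);r=fray(K,u,v)@T[:3,:3].T; return T[:3,3]+r*((h-T[2,3])/r[...,2])[...,None]
im=z['im'];hs=cv2.cvtColor(im,cv2.COLOR_BGR2HSV);m=cv2.inRange(hs,(45,90,30),(80,255,255));v,u=np.nonzero(m);k=(v>200)&(v<300)&(u>280)&(u<360);u,v=u[k],v[k]
vt=np.percentile(v,1);ul=[np.percentile(u[v==x],[0,100]) for x in (255,265,275)];print(vt,ul)
X=rz([ul[0][0]-.5,ul[0][1]+.5],[255,255],.07);F=rz([np.mean(ul[0])],[v.min()-.5],.07);print(X,F,'green centre',F+geo()[1]*.020, 'lat mid',X.mean(0))
hy=cv2.inRange(hs,(22,120,40),(35,255,255));v,u=np.nonzero(hy);k=(v>270)&(v<400)&(u>250)&(u<390);
Y=rz(u[k],v[k],0.1768-.0291+.04); B=np.stack([-geo()[1][:2],[np.cos(np.radians(YAW)),np.sin(np.radians(YAW))]])
Q=Y[:,:2]@B.T; mid=(np.percentile(Q,0.5,0)+np.percentile(Q,99.5,0))/2;print('yellow top extents',np.ptp(Q,0),'centre world',B.T@mid)
E
```

```text
245.0 [array([302., 340.]), array([302., 340.]), array([301., 340.])]
[[ 0.5711 -0.0416  0.07  ]
 [ 0.598  -0.0361  0.07  ]] [[ 0.5829 -0.0306  0.07  ]] green centre [[ 0.5869 -0.0502  0.07  ]] lat mid [ 0.5845 -0.0388  0.07  ]
yellow top extents [0.0395 0.0416] centre world [ 0.5956 -0.0961]
```

```bash
python3 - <<'E'
from h import *
s=env.observe();print(s['position'])
R=Rtool(YAW,33)
show(tcp_for([.5852,-.0480],.1048,YAW,33));show(tcp_for([.5852,-.0480],.1018,YAW,33));show(tcp_for([.5852,-.0480],.1000,YAW,33))
E
```

```text
[ 0.594  -0.0956  0.1774]
[0.004, 0.0, 0.291, -0.0, 0.0, -0.0] 1.7
[-0.001, 0.0, 0.299, -0.0, 0.0, -0.0] 1.8
[-0.005, 0.0, 0.304, -0.0, 0.0, -0.0] 1.8
```

Request:
step_arm(steps=[0, 0.002, 0, 0.1, 0, 0, 0, 0, 0.004, 0, 0.2, 0, 0, 0, 0, 0.004, 0, 0.26, 0, 0, 0, 0, 0.004, 0, 0.291, 0, 0, 0, 0, 0.004, 0, 0.291, 0, 0, 0, 0, -0.001, 0, 0.299, 0, 0, 0, 0, -0.001, 0, 0.299, 0, 0, 0])

```text
time_s: 23.3
position: [0.5847, -0.0483, 0.1019]
tool_rot: [[-0.172, 0.979, -0.108], [0.821, 0.203, 0.533], [0.544, 0.003, -0.839]]
ft_force: [-0.2, -0.1, -2.5]
grip_width: 0.0333
```

Request:
step_arm(steps=[0, -0.002, 0, 0.003, 0, 0, 0, 0, -0.004, 0, 0.006, 0, 0, 0, 0, -0.004, 0, 0.006, 0, 0, 0])

```text
time_s: 23.6
position: [0.5843, -0.0475, 0.0992]
tool_rot: [[-0.172, 0.979, -0.109], [0.821, 0.204, 0.534], [0.545, 0.002, -0.839]]
ft_force: [-0.7, 0.8, -3.5]
grip_width: 0.0332
```

Request:
step_arm(steps=[0, -0.001, 0, 0.0015, 0, 0, 0, 0, -0.002, 0, 0.003, 0, 0, 0, 0, -0.002, 0, 0.003, 0, 0, 0])

```text
time_s: 23.9
position: [0.5843, -0.0474, 0.099]
tool_rot: [[-0.173, 0.979, -0.109], [0.821, 0.204, 0.534], [0.545, 0.003, -0.839]]
ft_force: [-2.2, -1.5, 5.5]
grip_width: 0.0331
```

Request:
step_arm(steps=[0.65, 0.001, 0, -0.002, 0, 0, 0, 0.65, 0.001, 0, -0.002, 0, 0, 0, 0.65, 0.001, 0, -0.002, 0, 0, 0, 0.65, 0.001, 0, -0.002, 0, 0, 0])

```text
time_s: 24.3
position: [0.5843, -0.0474, 0.0986]
tool_rot: [[-0.172, 0.979, -0.11], [0.821, 0.204, 0.534], [0.545, 0.002, -0.839]]
ft_force: [-0.7, 0.4, 0.2]
grip_width: 0.0555
```

```bash
python3 - <<'E'
from h import *
resync()
s=env.observe();print(s['position'],s['ft_force'],s['grip_width'])
snap('wrist','w15.png');snap('scene','s15.png');im2=cv2.imread('pics/s15.png')[190:300,210:470];cv2.imwrite('pics/s15c.png',cv2.resize(im2,None,fx=3,fy=3))
E
```

```text
[ 0.5843 -0.0474  0.0986] [-0.6673  0.3517  0.2123] 0.05548880589930793
```

View pics/w15.png

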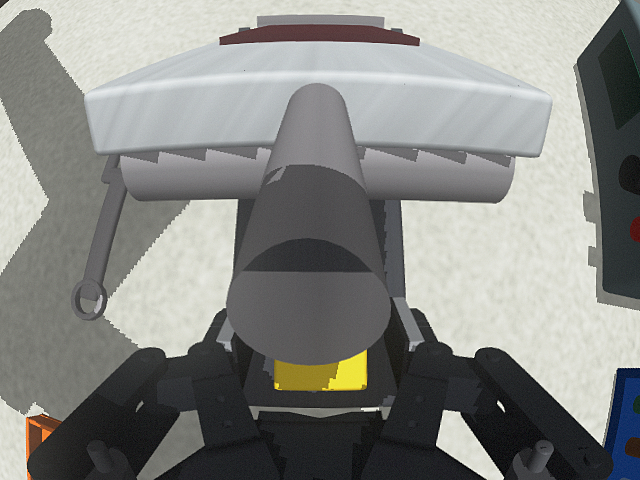

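View pics/s15c.png

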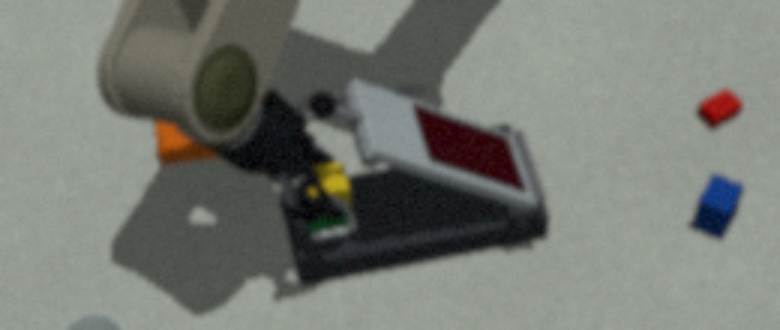

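Request:
step_arm(steps=[0.65, 0, 0, -0.06, 0, 0, 0, 0.65, 0, 0, -0.18, 0, 0, 0, 0.65, -0.05, 0, -0.32, 0, 0, 0, 0.65, -0.1, 0, -0.45, 0, 0, 0, 0.65, -0.1, 0, -0.45, 0, 0, 0])

```text
time_s: 24.9
position: [0.6054, -0.1482, 0.1982]
tool_rot: [[-0.172, 0.98, -0.103], [0.824, 0.2, 0.53], [0.54, 0.007, -0.841]]
ft_force: [-0.3, 0.5, 0.2]
grip_width: 0.0554
```

```bash
python3 - <<'E'
from h import *
done([-0.1,0,-0.45,0,0,0])
s=env.observe();print(s['position'],load()[0],s['ft_force'],s['grip_width'])
c=imaging.get_calibration('wrist')
im,d=snap('wrist','w16.png');np.savez('w16.npz',im=im,d=d,K=c['camera_matrix'],T=c['world_from_camera'])
snap('scene','s16.png');im2=cv2.imread('pics/s16.png')[190:300,210:470];cv2.imwrite('pics/s16c.png',cv2.resize(im2,None,fx=3,fy=3))
E
```

```text
[ 0.6054 -0.1482  0.1982] [ 0.6042 -0.1441  0.1955] [-0.3153  0.5183  0.1575] 0.05535860521928139
```

View pics/w16.png

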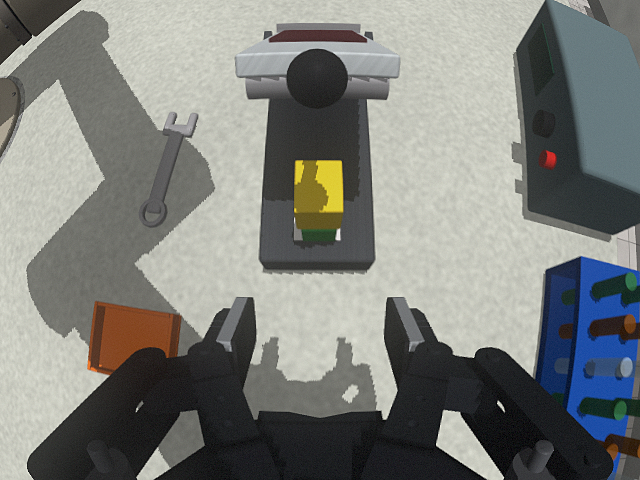

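View pics/s16c.png

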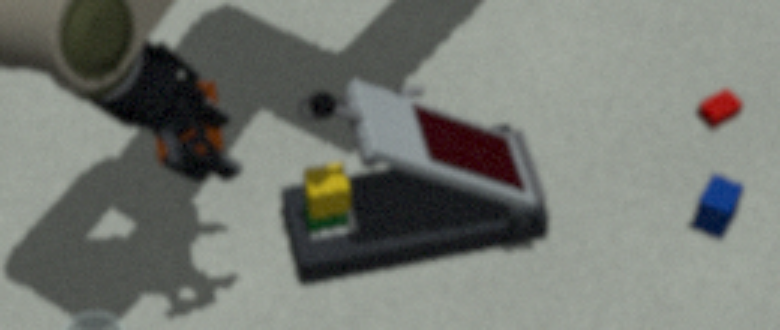

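```bash
python3 - <<'E'
from h import *
seq([([.605,-.15,.32],Rtool(YAW)),([.5836,-.0492,.29],Rtool(YAW)),([.5836,-.0492,.2235],Rtool(YAW))])
z=np.load('w16.npz');K,T=z['K'],z['T']
print('knob pred px',[ (t,np.round(wproj(K,T,knob(t)),1)) for t in (.66,.7,.74)],'obs 317,78')
print('mark/yellow check: yellow top pred',np.round(wproj(K,T,[.5849,-.0485,.11]),1))
E
```

```text
[0.209, -0.001, -0.359, 0.001, -0.734, 0.004] 3.8 [ 0.605 -0.15   0.32 ]
[0.344, -0.002, 0.1, 0.0, 0.0, 0.0] 2.1 [ 0.584 -0.049  0.29 ]
[0.0, -0.0, 0.221, 0.0, 0.0, 0.0] 1.3 [ 0.584 -0.049  0.224]
knob pred px [(0.66, array([317.6,  97.9])), (0.7, array([317.6,  74.3])), (0.74, array([317.7,  50.2]))] obs 317,78
mark/yellow check: yellow top pred [317.3 184.6]
```

Request:
step_arm(steps=[1, 0.209, 0, -0.359, 0, -0.734, 0, 1, 0.209, 0, -0.359, 0, -0.734, 0, 1, 0.209, 0, -0.359, 0, -0.734, 0, 1, 0.209, 0, -0.359, 0, -0.734, 0, 1, 0.209, 0, -0.359, 0, -0.734, 0, 1, 0.209, 0, -0.359, 0, -0.734, 0])

```text
time_s: 25.6
position: [0.6048, -0.1488, 0.3186]
tool_rot: [[-0.206, 0.979, -0.001], [0.979, 0.206, 0.004], [0.005, -0.001, -1.0]]
ft_force: [-0.0, 0.2, -0.9]
grip_width: 0.0853
```

```bash
python3 - <<'E'
from h import *
done([0.209,0,-0.359,0,-0.734,0]);s=env.observe();print(s['position'],load()[0],s['tool_rot'])
resync();show(([.5836,-.0492,.29],Rtool(YAW)))
E
```

```text
[ 0.6048 -0.1488  0.3186] [ 0.6053 -0.1501  0.32  ] [[-0.2056  0.9786 -0.0015]
 [ 0.9786  0.2056  0.0044]
 [ 0.0046 -0.0005 -1.    ]]
[0.339, -0.001, 0.097, -0.001, -0.006, 0.006] 2.1
```

Request:
step_arm(steps=[1, 0.17, 0, 0.05, 0, -0.006, 0.006, 1, 0.339, -0.001, 0.097, 0, -0.006, 0.006, 1, 0.339, -0.001, 0.097, 0, -0.006, 0.006, 1, 0.339, -0.001, 0.2, 0, -0.006, 0.006, 1, 0.339, -0.001, 0.318, 0, -0.006, 0.006, 1, 0.339, -0.001, 0.318, 0, -0.006, 0.006])

```text
time_s: 26.2
position: [0.5826, -0.0509, 0.2191]
tool_rot: [[-0.198, 0.98, -0.009], [0.98, 0.198, 0.0], [0.002, -0.009, -1.0]]
ft_force: [-0.0, 0.0, 0.3]
grip_width: 0.0853
```

```bash
python3 - <<'E'
from h import *
done([0.339,-0.001,0.318,0,-0.006,0.006]);s=env.observe();print(s['position'],load()[0],s['tool_rot'],s['ft_force'])
c=imaging.get_calibration('wrist')
im,d=snap('wrist','w17.png');print([ (t,np.round(wproj(c['camera_matrix'],c['world_from_camera'],knob(t)),1)) for t in (.66,.7,.74)])
E
```

```text
[ 0.5826 -0.0509  0.2191] [ 0.5835 -0.0489  0.2236] [[-0.1977  0.9802 -0.0088]
 [ 0.9803  0.1977  0.0005]
 [ 0.0022 -0.0085 -1.    ]] [-0.0218  0.0456  0.2826]
[(0.66, array([324.1, 341.1])), (0.7, array([324.1, 337. ])), (0.74, array([324.2, 331. ]))]
```

View pics/w17.png

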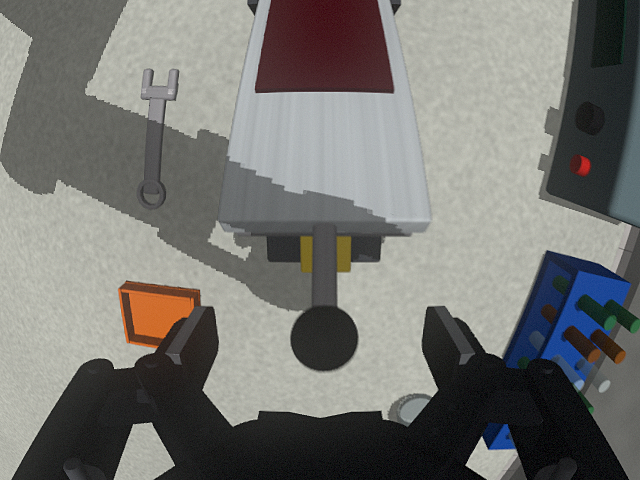

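Request:
step_arm(steps=[0, 0, 0, 0, 0, 0, 0, 0, 0, 0, 0, 0, 0, 0, 0, 0, 0, 0, 0, 0, 0, 0, 0, 0, 0, 0, 0, 0, 0, 0, 0, 0, 0, 0, 0], grip_force=40)

```text
time_s: 26.75
position: [0.5841, -0.051, 0.2254]
tool_rot: [[-0.199, 0.98, 0.003], [0.98, 0.199, -0.006], [-0.006, 0.002, -1.0]]
ft_force: [-3.5, -2.4, 3.5]
grip_width: 0.024
```

```bash
python3 - <<'E'
from h import *
p,R=load()
for t in [.65,.6,.55,.5,.46,.43,.40,.385,.37,.36,.355]:
    f,n=plan(p+knob(t)-knob(.695),R); print(t,f[:3])
E
```

```text
0.65 [-0.026  0.     0.029]
0.6 [-0.052  0.     0.063]
0.55 [-0.077  0.     0.098]
0.5 [-0.101  0.     0.134]
0.46 [-0.118  0.     0.164]
0.43 [-0.13   0.     0.187]
0.4 [-0.142  0.     0.21 ]
0.385 [-0.147  0.     0.221]
0.37 [-0.152  0.     0.233]
0.36 [-0.156  0.     0.241]
0.355 [-0.158  0.     0.245]
```

Request:
step_arm(steps=[0, -0.013, 0, 0.014, 0, 0, 0, 0, -0.026, 0, 0.029, 0, 0, 0, 0, -0.039, 0, 0.046, 0, 0, 0, 0, -0.052, 0, 0.063, 0, 0, 0, 0, -0.064, 0, 0.08, 0, 0, 0, 0, -0.077, 0, 0.098, 0, 0, 0, 0, -0.089, 0, 0.116, 0, 0, 0, 0, -0.101, 0, 0.134, 0, 0, 0, 0, -0.11, 0, 0.149, 0, 0, 0, 0, -0.118, 0, 0.164, 0, 0, 0])

```text
time_s: 27.75
position: [0.5912, -0.0861, 0.1755]
tool_rot: [[-0.199, 0.98, 0.002], [0.98, 0.199, -0.005], [-0.005, 0.001, -1.0]]
ft_force: [-5.7, -3.6, 4.2]
grip_width: 0.0235
```

Request:
step_arm(steps=[0, -0.006, 0, 0.011, 0, 0, 0, 0, -0.012, 0, 0.023, 0, 0, 0, 0, -0.018, 0, 0.034, 0, 0, 0, 0, -0.024, 0, 0.046, 0, 0, 0, 0, -0.024, 0, 0.046, 0, 0, 0])

```text
time_s: 28.25
position: [0.5927, -0.0933, 0.1611]
tool_rot: [[-0.199, 0.98, 0.001], [0.98, 0.199, -0.005], [-0.005, 0.0, -1.0]]
ft_force: [-4.7, -3.3, -1.3]
grip_width: 0.0236
```

```bash
python3 - <<'E'
from h import *
done([-0.118,0,0.164,0,0,0]);done([-0.024,0,0.046,0,0,0]);s=env.observe();print(s['position'],load()[0],s['ft_force'])
c=imaging.get_calibration('wrist')
im,d=snap('wrist','w18.png');snap('scene','s18.png');im2=cv2.imread('pics/s18.png')[190:300,210:470];cv2.imwrite('pics/s18c.png',cv2.resize(im2,None,fx=3,fy=3))
P=wcloud(d,c['camera_matrix'],c['world_from_camera'])
for u,v in [(320,220),(320,190),(320,150),(320,100),(260,150),(380,150)]: print((u,v),P[v,u])
E
```

```text
[ 0.5927 -0.0933  0.1611] [ 0.592  -0.0906  0.1606] [-4.6758 -3.3251 -1.3041]
(320, 220) [ 0.5855 -0.0521  0.1481]
(320, 190) [ 0.5832 -0.0409  0.1463]
(320, 150) [ 0.5803 -0.0263  0.1401]
(320, 100) [ 0.5762 -0.0063  0.1313]
(260, 150) [ 0.5569 -0.0307  0.1395]
(380, 150) [ 0.6033 -0.0212  0.1408]
```

View pics/w18.png

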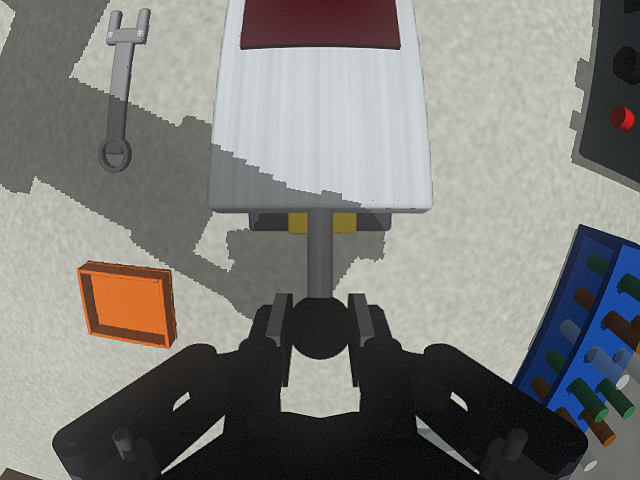

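View pics/s18c.png

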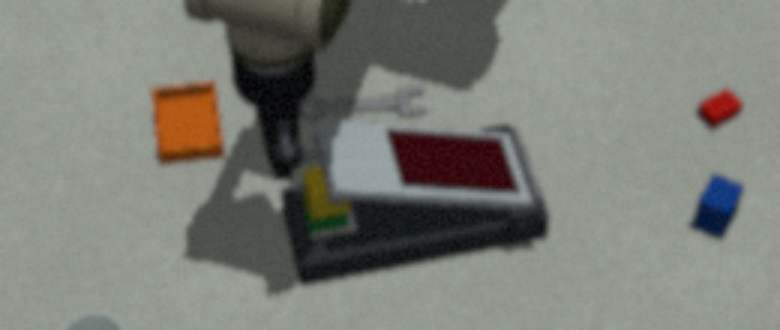

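Request:
step_arm(steps=[0, -0.003, 0, 0.008, 0, 0, 0, 0, -0.006, 0, 0.014, 0, 0, 0, 0, -0.008, 0, 0.019, 0, 0, 0, 0, -0.008, 0, 0.019, 0, 0, 0])

```text
time_s: 28.75
position: [0.5932, -0.0957, 0.1558]
tool_rot: [[-0.199, 0.98, 0.002], [0.98, 0.199, -0.005], [-0.006, 0.001, -1.0]]
ft_force: [-4.5, -4.1, 0.1]
grip_width: 0.0233
```

Request:
step_arm(steps=[0, -0.002, 0, 0.005, 0, 0, 0, 0, -0.004, 0, 0.009, 0, 0, 0, 0, -0.005, 0, 0.012, 0, 0, 0, 0, -0.005, 0, 0.012, 0, 0, 0])

```text
time_s: 29.15
position: [0.5934, -0.097, 0.1528]
tool_rot: [[-0.199, 0.98, 0.002], [0.98, 0.199, -0.005], [-0.005, 0.001, -1.0]]
ft_force: [-6.4, -3.9, 5.4]
grip_width: 0.0237
```

Request:
step_arm(steps=[0, -0.001, 0, 0.003, 0, 0, 0, 0, -0.002, 0, 0.006, 0, 0, 0, 0, -0.002, 0, 0.006, 0, 0, 0])

```text
time_s: 29.45
position: [0.5935, -0.0972, 0.1524]
tool_rot: [[-0.199, 0.98, 0.003], [0.98, 0.199, -0.005], [-0.006, 0.002, -1.0]]
ft_force: [-11.0, 0.4, 14.6]
grip_width: 0.0236
```

Request:
step_arm(steps=[0, 0, -0.003, 0.001, 0, 0, 0, 0, 0, -0.006, 0.001, 0, 0, 0, 0, 0, -0.006, 0.001, 0, 0, 0])

```text
time_s: 29.75
position: [0.5934, -0.0973, 0.1524]
tool_rot: [[-0.2, 0.98, 0.008], [0.98, 0.2, -0.005], [-0.006, 0.007, -1.0]]
ft_force: [-1.2, 2.4, 12.7]
grip_width: 0.0232
```

Request:
step_arm(steps=[1, 0, 0, 0, 0, 0, 0, 1, 0, 0, 0, 0, 0, 0, 1, 0, 0, 0, 0, 0, 0, 1, 0, 0, 0, 0, 0, 0, 1, 0, 0, 0, 0, 0, 0])

```text
time_s: 30.25
position: [0.5922, -0.0975, 0.1502]
tool_rot: [[-0.199, 0.98, 0.003], [0.98, 0.199, -0.004], [-0.005, 0.002, -1.0]]
ft_force: [-0.2, -0.6, 0.1]
grip_width: 0.0855
```

```bash
python3 - <<'E'
from h import *
resync();s=env.observe();print(s['position'],s['ft_force'],s['grip_width'])
snap('wrist','w19.png')
E
```

```text
[ 0.5922 -0.0975  0.1502] [-0.1741 -0.5845  0.1013] 0.08554549820489797
```

View pics/w19.png

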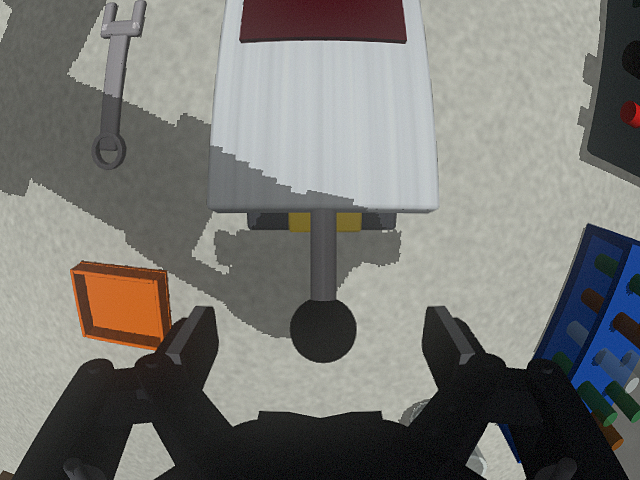

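Request:
step_arm(steps=[1, 0, 0, -0.1, 0, 0, 0, 1, 0, 0, -0.22, 0, 0, 0, 0, 0, 0, -0.24, 0, 0, 0, 0, 0, 0, -0.24, 0, 0, 0, 0, 0, 0, -0.24, 0, 0, 0, 0, 0, 0, -0.24, 0, 0, 0, 0, 0, 0, -0.24, 0, 0, 0, 0, 0, 0, -0.24, 0, 0, 0], grip_force=20)

```text
time_s: 31.1
position: [0.5919, -0.0971, 0.2218]
tool_rot: [[-0.199, 0.98, 0.002], [0.98, 0.199, -0.004], [-0.004, 0.001, -1.0]]
ft_force: [-0.1, -0.2, 0.2]
grip_width: 0.0001
```

```bash
python3 - <<'E'
from h import *
done([0,0,-0.24,0,0,0]);s=env.observe();print(s['position'],load()[0],s['ft_force'],s['grip_width'])
show(([.594,-.0965,.187],Rtool(YAW)))
c=imaging.get_calibration('wrist')
im,d=snap('wrist','w20.png')
P=wcloud(d,c['camera_matrix'],c['world_from_camera'])
m=np.zeros((480,640),bool)
hs=cv2.cvtColor(im,cv2.COLOR_BGR2HSV)
X=P.reshape(-1,3);ok=(np.abs((X[:,:2]-HG[:2])@np.array([.98,.2]))<.035)&(((X[:,:2]-HG[:2])@geo()[1][:2])>.06)&(((X[:,:2]-HG[:2])@geo()[1][:2])<.195)&(X[:,2]>.07)&(X[:,2]<.2)
X=X[ok];s_=(X[:,:2]-HG[:2])@geo()[1][:2];co=np.polyfit(s_,X[:,2],1);r=X[:,2]-np.polyval(co,s_);k=np.abs(r)<.004;co=np.polyfit(s_[k],X[k,2],1);print('tilt',np.arctan(co[0]),k.sum(),ok.sum(),co)
E
```

```text
[ 0.5919 -0.0971  0.2218] [ 0.592  -0.0971  0.2222] [-0.1246 -0.1796  0.1846] 0.00013903810796726693
[0.001, 0.007, 0.118, 0.002, 0.006, -0.002] 0.7
tilt 0.32174940827359766 21484 21685 [0.3333 0.0774]
```

View pics/w20.png

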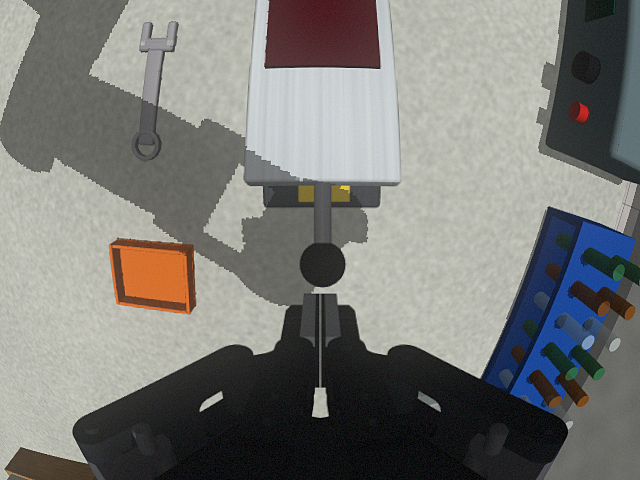

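Request:
step_arm(steps=[0, 0.001, 0.007, 0.06, 0.002, 0.006, -0.002, 0, 0.001, 0.007, 0.118, 0.002, 0.006, -0.002, 0, 0.001, 0.007, 0.118, 0.002, 0.006, -0.002, 0, 0.001, 0.007, 0.125, 0.002, 0.006, -0.002, 0, 0.001, 0.007, 0.125, 0.002, 0.006, -0.002])

```text
time_s: 31.65
position: [0.5944, -0.0967, 0.1857]
tool_rot: [[-0.201, 0.98, 0.002], [0.98, 0.201, -0.001], [-0.001, 0.001, -1.0]]
ft_force: [-0.0, 0.2, 0.7]
grip_width: 0.0001
```

Request:
step_arm(steps=[0, 0, 0, 0.005, 0, 0, 0, 0, 0, 0, 0.009, 0, 0, 0, 0, 0, 0, 0.009, 0, 0, 0])

```text
time_s: 31.95
position: [0.5941, -0.0966, 0.1824]
tool_rot: [[-0.201, 0.98, 0.001], [0.98, 0.201, -0.0], [-0.0, 0.0, -1.0]]
ft_force: [-0.6, -0.5, 0.2]
grip_width: -0.0001
```

Request:
step_arm(steps=[0, 0, 0, 0.004, 0, 0, 0, 0, 0, 0, 0.007, 0, 0, 0, 0, 0, 0, 0.007, 0, 0, 0])

```text
time_s: 32.25
position: [0.5943, -0.0966, 0.1812]
tool_rot: [[-0.201, 0.98, 0.002], [0.98, 0.201, -0.001], [-0.001, 0.002, -1.0]]
ft_force: [-1.3, -0.4, 5.4]
grip_width: -0.0002
```

Request:
step_arm(steps=[0, 0, 0, 0.003, 0, 0, 0, 0, 0, 0, 0.005, 0, 0, 0, 0, 0, 0, 0.005, 0, 0, 0])

```text
time_s: 32.55
position: [0.5943, -0.0967, 0.1809]
tool_rot: [[-0.201, 0.98, 0.003], [0.98, 0.201, -0.001], [-0.002, 0.003, -1.0]]
ft_force: [-3.8, 1.6, 13.6]
grip_width: 0.0
```

Request:
step_arm(steps=[0, 0, 0, -0.02, 0, 0, 0, 0, 0, 0, -0.15, 0, 0, 0, 0, -0.15, 0, -0.3, 0, 0, 0, 0, -0.3, 0, -0.4, 0, 0, 0, 0, -0.4, 0, -0.4, 0, 0, 0, 0, -0.4, 0, -0.4, 0, 0, 0, 0, -0.4, 0, -0.4, 0, 0, 0, 0, -0.4, 0, -0.4, 0, 0, 0])

```text
time_s: 33.35
position: [0.618, -0.2132, 0.2982]
tool_rot: [[-0.202, 0.979, -0.001], [0.979, 0.202, 0.001], [0.001, -0.0, -1.0]]
ft_force: [-0.7, -0.1, -0.9]
grip_width: 0.0001
```

```bash
python3 - <<'E'
from h import *
s=env.observe();print(s['position'],s['ft_force'],s['time_s'])
snap('wrist','w21.png');im,d=snap('scene','s21.png');cv2.imwrite('pics/s21c.png',cv2.resize(im[190:300,210:470],None,fx=3,fy=3))
E
```

```text
[ 0.618  -0.2132  0.2982] [-0.7458 -0.0863 -0.9222] 33.35
```

View pics/w21.png

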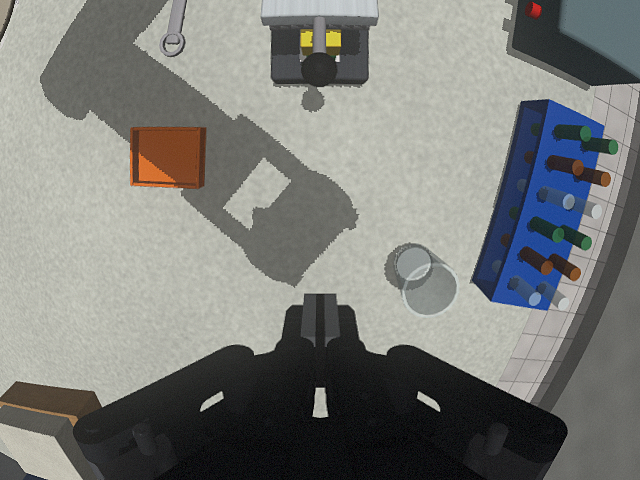

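View pics/s21c.png

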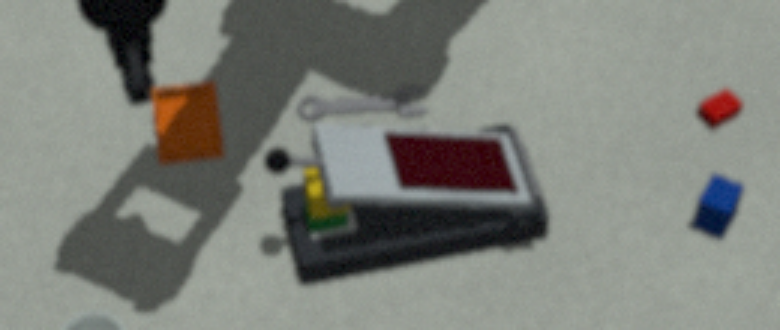

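The stack is upright on the mark with the plate resting on it, and the robot is clear. Handing in.

```bash
python3 -c "
from rig import close_job
print(close_job())"
```

```text
the job is handed in; nothing more can be done
None
```

The sine plate is set on the 70 mm stack and the job is handed in at about 33 s of the 72 s allowed. No verdict was reported.

**What I did**
- I raised the plate by its knob to about 0.69 rad and released it.
- I put green on the mark with the tool leaning 38°. I put yellow on green at 33°, because 38° ran the wrist (joint 5) to the end of its range at yellow's pick.
- I lowered the plate with the knob pinched until it met the stack at about 15 N. After letting go, I pressed the knob top with closed fingers to 13.6 N to be sure it bears, then backed away.

**Last checks**
- **Stack:** the last scene picture shows both blocks standing square on the mark under the roller, with the robot clear. I saw nothing else on the bench displaced, though I did not measure it again.
- **Tilt:** the knob height under the press (top at 164 mm) and the plate's front edge (141 mm) both give about 0.356 rad, inside 0.343 to 0.370.

**What disagreed or went unmeasured**
- **Tilt from depth:** a straight-line fit to the wrist camera's depth gave 0.322 rad, below the limit. I put that down to depth bias at the hinge end, where it read about 5 mm high, because the front-edge and knob heights agree with each other.
- **Green's position:** one wrist view put green about 4 mm from the mark's centre, towards the knob end, still within the 10 mm limit.
- **Contact force:** I could not measure the force between roller and block after letting go. I inferred it from the press, in which the plate gave only about 0.3 mm.

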